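# Settle the tumbler stage back onto its three-seat base

## Robot

A 6-joint arm with a two-finger parallel gripper is mounted at the origin on the work surface. World frame = base frame: x ahead of the robot, y to its left, z up, the work surface at z = 0. Lengths are in m, angles in rad, forces in N, time in s.
With the tool pointing down it reaches from about 0.225 to 0.875 m from the base axis. Payload 3.4 kg.
Tool frame: the origin (TCP) lies between the finger pads; the fingertips stand 14 mm ahead of it and the grasp point (between the pads) lies 5 mm behind it (manip.tip_reach is the distance from the TCP to the fingertips, in m); z points along the fingers, x is the direction in which the jaws open and shut, and the axes are right-handed (so a half turn about z gives the same grasp; the last joint's range is limited). The gripper opens to 85 mm and grips with 20 to 120 N. Pads are 22 mm wide; open, the fingers measure 114 mm over their backs; the gripper's body (76 mm by 85 mm) begins 54 mm behind the grasp point. The pads swing forward as they close: fully open they stand 13 mm farther back than shut.
Start: joints at [1.081, 0.276, 1.505, -0, 1.361, -0.121], TCP at [0.207, 0.536, 0.245] pointing down, gripper open.
Joint ranges: [-2.89, 2.89], [-0.75, 2.08], [0.22, 2.7], [-1.18, 4.32], [0.11, 2.71], [-2.7, 2.7]. Speed limits (rad/s): [2.57, 2.57, 3.14, 3.14, 3.14, 3.14].

## Interface

Orientations are given as a unit quaternion [w, x, y, z].
In Python, from rig import manip, eyes, recognise, regions_of, mark_of gives the robot as it stands.
- The arm moves only by the shell command python3 -m inch 'ROWS' [FORCE]. ROWS is JSON, a list of rows, each a list of 5 numbers: the gripper command: -1 is shut, 1 is fully open, values between are in proportion, then the shift along the tool's x, y, z in mm, then the turn about the tool's z in degrees. A call has 1 to 20 rows; each row shifts and turns the pose as measured when the row begins, along the tool's axes as they then stand; what a row does not reach is not made up. A row lasts 1/12 s, in which the tool goes at most 41.7 mm and 7.16 degrees, less where a joint would pass 70% of its speed; a pose out of reach is approached as far as the arm can. A call with a gripper value outside its range is refused whole. The fingers move at their own pace and stop on an object; FORCE is the grip in N (left out, the last holds). Time passes only in rows, so rows that do not move let the fingers close. It gives the time, the measured TCP pose, the force and the opening at its end, in the units of the state.
- manip.get_state(): the state, without advancing time (a new reading comes with each control period).
- eyes.get_image(name): name is "side" or "top" or "wrist"; returns a dict with "frame" (420x560x3 uint8, red, green, blue), "K" (3x3 intrinsics, pixels), "rvec" (rotation vector, rad) and "tvec" (3), from world to camera coordinates, as OpenCV has them; the wrist camera has in their place "mount" (4x4, takes a point from camera to tool coordinates, whose origin is the TCP and whose axes are the tool frame's). Camera axes: x right, y down, z forward; pixel columns grow to the right and rows downward; lengths in m; the calibration is good to about 2 mm. A picture is of the moment at which its call begins: read the wrist's pose just before it. There is no depth.
- manip.sign_off(): hands the job in, once; it reports no verdict.
Trained networks look in a picture, given as the dict that the camera call returned (one of the last four; its "shot" number tells which), for a name from the list of things; names that differ only in an ending like _2 or _b are one class to them, and where a whole thing is asked for, a point or a joint stands for the part that bears it (a point fixed in the world has none). Each returns a list of dicts, best first, with "confidence" (0 to 1); they miss things now and then, are a little off and sometimes report something else, mostly with a low value. They report only what shows in the picture. A call takes as long as a camera call.
- recognise(picture, target): "bbox" ([left, top, width, height] in pixels, round what is visible of it).
- regions_of(picture, target): "mask" (420x560 bool, what is visible of it) and "bbox" ([left, top, width, height] in pixels, round what is visible of it).
- mark_of(picture, target): "point" ([row, column] in pixels: a listed point, or the origin of a listed thing).
The state is a dict: "clock": time; "qpos": joint angles; "qd": joint speeds; "effort": joint torques, N m; "position": TCP position; "ee_rot": TCP orientation; "contact_force": force on the tool from outside, world axes, zero at the start; "moment": the same for the moment, N m; "width": finger opening in m.
Only numpy, scipy, OpenCV 4.12 (cv2) and the standard library are available. Lean on these libraries where they do the work, as an engineer would, in place of code of your own. Each camera call takes 0.05 s, during which the arm holds its last target.

## Task

Put the wooden tumbler stage (the one with the black grip post) back on its grey base so that all three ball feet are fully home and it stands level and still: the red-dotted foot in the red cone, the blue-dotted foot in the blue groove, the yellow-dotted foot on the yellow flat. Nobody noted where along its slot the red cone cup is clamped now, so you may have to feel along the groove line for the place where the foot drops in, and ease it if it hangs on the cone's wall. Set the stage down gently, neither dropping nor forcing it, and leave the painting things on the table where they are.

Things in the scene. Friction and masses are not known exactly. Their poses are not given: they have to be found in the camera images.
- stage_mid (a point): Loose stage, 0.5 to 0.72 kg, balanced under its post: plywood deck 204 (x) x 124 (y) x 8 mm on three ball feet, with two tumblers fixed on it (one red with black rings, one clear; 62 mm wide, 62 mm either way from the post along x, tops 86 mm above the ball bottoms). Point on the post's axis, 59 mm above the ball bottoms. x: red dot's end to blue dot's end; y: towards the yellow dot; z up.
- stage: The same stage; origin on the post's axis at the height of the ball bottoms; same axes. When home its axes are parallel to the base's, its origin is 25.1 mm above the table, at base y 0 and base x between -20 and +20 mm (70 mm in +x from the cone's centre).
- grip_post (a point): Point to grasp, on the post's axis 100 mm above the ball bottoms. The post is 30 mm along the stage's x, 14 mm along its y, from the deck (28 mm) up to 118 mm above the ball bottoms. Close the fingers along the stage's y, tool pointing down.
- foot_red (a point): Centre of the steel ball foot (13 mm diameter) under the red dot of the deck: at x -70, y -45 mm from the post's axis, 6.5 mm above the ball bottoms. Goes into the cone.
- foot_blue (a point): Centre of the ball foot (13 mm) under the blue dot: at x +70, y -45 mm. Goes into the groove.
- foot_yellow (a point): Centre of the ball foot (13 mm) under the yellow dot: at x 0, y +45 mm. Goes onto the flat.
- base: Fixed grey base, slab 268 (x) x 150 (y) x 12 mm on the table, carrying a red cone cup, a blue groove and a yellow flat; origin at the centre of its underside (table height), x along the long side, y across, z up. With the stage home all three ball centres are at z 31.6 mm.
- slot_mid (a point): On the base at x -70, y -45, z 30 mm: middle of the slot of the red cone cup, a block 76 (x) x 40 (y) mm, flat top at z 30 mm, steel cone (mouth 14 mm wide, walls 52 degrees from level) in its middle. The cone's centre may lie up to 20 mm either way along x from here; not read out; it stays under hand forces. A foot on the flat top has its ball centre at z 36.5 mm, 4.9 mm above home.
- groove_mid (a point): On the base at x 70, y -45, z 30 mm: middle of the mouth of the groove in the blue block. V-groove along x, 66 mm long, 14 mm wide at the mouth, walls 52 degrees from level, block top at z 30 mm.
- flat_mid (a point): On the base at x 0, y 45, z 25.1 mm: centre of the top of the yellow flat pad, 66 (x) x 40 (y) mm.
- marker_mid (a point): Bystander: loose purple and black marker pen 125 x 13 x 13 mm, lying; its centre, x along it.
- paint_plate: Bystander: white paper plate with red and black paint spots, 180 mm wide, 14 mm high; origin at the centre of its underside.
- rinse_cup: Bystander: clear cup 80 mm wide, 85 mm high, with grey fill and a white brush sticking out to 150 mm; origin at the centre of its underside.
- drink_cup: Bystander: white paper drink cup with lid, 88 mm wide, 118 mm high; origin at the centre of its underside.
- mug: Bystander: red mug, 80 mm wide, 90 mm high; origin at the centre of its underside.
- paint_bottle: Bystander: blue paint bottle 44 mm wide, 120 mm high; origin at the centre of its underside.

How it is judged:
At the end, for the whole second after the job is handed in: Stage released, at rest, level within 0.025 rad, all feet home: in the base's frame each ball centre is within 1.8 mm of 31.6 mm height, within 2.5 mm of its seat in y, and within 24 mm in x of its seat's middle place (red -70, blue 70, yellow 0 mm) (x of foot_red in the frame of base between -0.094 and -0.046 m and y of foot_red in the frame of base between -0.0475 and -0.0425 m and z of foot_red in the frame of base between 0.0298 and 0.0334 m and x of foot_blue in the frame of base between 0.046 and 0.094 m and y of foot_blue in the frame of base between -0.0475 and -0.0425 m and z of foot_blue in the frame of base between 0.0298 and 0.0334 m and x of foot_yellow in the frame of base between -0.024 and 0.024 m and y of foot_yellow in the frame of base between 0.0425 and 0.0475 m and z of foot_yellow in the frame of base between 0.0298 and 0.0334 m and angle between stage_mid's own z axis and vertical below 0.025 rad and linear speed of stage below 0.01 m/s and angular speed of stage below 0.05 rad/s); the robot touches nothing.
It fails at once if The stage is dropped or forced onto the base (contact over 60 N) (contact force between stage and base above 60 N).
It fails at once if A painting thing on the table is moved by more than 30 mm (distance of any of marker_mid, paint_plate, rinse_cup, drink_cup, mug, paint_bottle from where it was at the start of the episode above 0.03 m).
It also fails if it takes over 61 s, if anything falls off the work surface, if the arm or the gripper's body presses on something with over 40 N, if the wrist force passes 120 N, or if a joint passes its speed limit or range.

## Working session

There is one attempt and no reset: what is moved stays moved. The work goes in short steps, Python scripts to look and compute and a shell command to move; the robot and the scene stay as the last step left them, time stands still between calls to the robot, and variables do not carry over. Pictures are saved under pics/ and viewed, and the job is handed in when it is done.

```bash
mkdir -p pics; ls; cat > h.py <<'E'
import numpy as np,cv2
from rig import manip, eyes, recognise, regions_of, mark_of
def save(n,p): cv2.imwrite(f'pics/{n}.png',p['frame'][:,:,::-1])
def cam(p,st=None):
    K=np.array(p['K'],float)
    if 'mount' in p:
        from scipy.spatial.transform import Rotation as R
        q=st['ee_rot'];T=np.eye(4);T[:3,:3]=R.from_quat([q[1],q[2],q[3],q[0]]).as_matrix();T[:3,3]=st['position']
        W=T@np.array(p['mount']);Rm=W[:3,:3].T;t=-Rm@W[:3,3]
    else:
        Rm=cv2.Rodrigues(np.array(p['rvec'],float))[0];t=np.array(p['tvec'],float).ravel()
    return K,Rm,t
def ray(p,rc,st=None):
    K,Rm,t=cam(p,st);d=Rm.T@np.linalg.solve(K,[rc[1],rc[0],1]);return -Rm.T@t,d/np.linalg.norm(d)
def atz(p,rc,z,st=None):
    o,d=ray(p,rc,st);return o+d*(z-o[2])/d[2]
def tri(rs):
    A=0;b=0
    for o,d in rs:
        M=np.eye(3)-np.outer(d,d);A=A+M;b=b+M@o
    return np.linalg.solve(A,b)
def proj(p,X,st=None):
    K,Rm,t=cam(p,st);x=K@(Rm@np.array(X)+t);return x[1]/x[2],x[0]/x[2]
E
python3 - <<'E'
from h import *
st=manip.get_state();print({k:np.round(v,3) for k,v in st.items()})
P={n:eyes.get_image(n) for n in('top','side','wrist')}
for n,p in P.items(): save(n+'0',p)
Z=dict(stage_mid=.059,grip_post=.1,stage=0,foot_red=.0065,foot_blue=.0065,foot_yellow=.0065,base=0,slot_mid=.03,groove_mid=.03,flat_mid=.0251,marker_mid=.0065,paint_plate=0,rinse_cup=0,drink_cup=0,mug=0,paint_bottle=0)
for k,z in Z.items():
    rs=[]
    for n,p in P.items():
        m=mark_of(p,k)
        if m:
            m=m[0];s=st if n=='wrist' else None
            print(k,n,np.round(m['point'],1),round(m['confidence'],2),np.round(atz(p,m['point'],z,s),4))
            if m['confidence']>.5: rs.append(ray(p,m['point'],s))
    if len(rs)>1: print('   tri',np.round(tri(rs),4))
print(manip.tip_reach)
E
```

```text
pics
{'clock': np.float64(0.0), 'qpos': array([ 1.081,  0.277,  1.506,  0.   ,  1.361, -0.121]), 'qd': array([-0.001, -0.001, -0.   ,  0.001,  0.   ,  0.003]), 'effort': array([-1.0000e-03, -4.1677e+01, -2.4580e+01, -0.0000e+00,  1.1000e-02,
       -0.0000e+00]), 'position': array([0.207, 0.536, 0.244]), 'ee_rot': array([ 0.   ,  0.825,  0.565, -0.001]), 'contact_force': array([-0.473, -0.627,  0.719]), 'moment': array([-0.018, -0.   , -0.01 ]), 'width': np.float64(0.085)}
stage_mid top [227.8 213.5] 0.6 [0.5746 0.1837 0.059 ]
stage_mid side [177.7 239. ] 0.78 [0.5563 0.1567 0.059 ]
   tri [0.5706 0.1881 0.0324]
grip_post top [229.  208.7] 0.96 [0.5646 0.192  0.1   ]
grip_post side [164.  237.2] 0.82 [0.5583 0.1709 0.1   ]
   tri [0.5653 0.1953 0.0804]
stage top [237.8 221.4] 0.74 [0.5505 0.1661 0.    ]
stage side [186.3 237.7] 0.86 [0.5549 0.1861 0.    ]
   tri [0.5493 0.1633 0.0205]
foot_red top [256.3 227.4] 0.82 [0.4893 0.1448 0.0065]
foot_blue top [214.1 230. ] 0.78 [0.6282 0.1383 0.0065]
foot_blue side [189.3 267.5] 0.97 [0.6366 0.1337 0.0065]
   tri [0.6335 0.1384 0.0018]
foot
[... 989 characters left out ...]
6 0.0586 0.    ]
   tri [ 0.7917  0.0669 -0.0092]
rinse_cup top [164.7 306.6] 0.92 [ 0.7991 -0.1193  0.    ]
rinse_cup side [234.5 350.3] 0.74 [ 0.7965 -0.1148  0.    ]
   tri [ 0.7958 -0.1184  0.005 ]
drink_cup top [222.5 414.4] 0.74 [ 0.5966 -0.4739  0.    ]
drink_cup side [274.5 283.5] 0.74 [ 0.5771 -0.1779  0.    ]
   tri [ 0.5299 -0.3667  0.2839]
mug top [220.8 135. ] 0.68 [0.6091 0.4507 0.    ]
mug side [135.6 230.3] 0.95 [0.6014 0.462  0.    ]
   tri [0.6029 0.447  0.0108]
paint_bottle top [275.9 136.3] 0.79 [0.4298 0.436  0.    ]
paint_bottle side [148.3 181.9] 0.87 [0.4228 0.4463 0.    ]
paint_bottle wrist [343.1 272.1] 0.55 [0.4255 0.4348 0.    ]
   tri [0.4251 0.4359 0.0045]
0.014
```

View pics/top0.png

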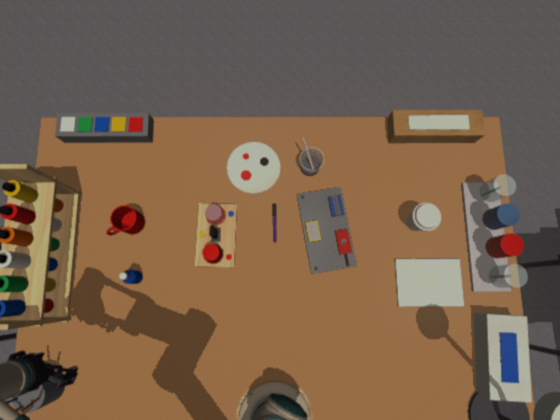

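View pics/side0.png

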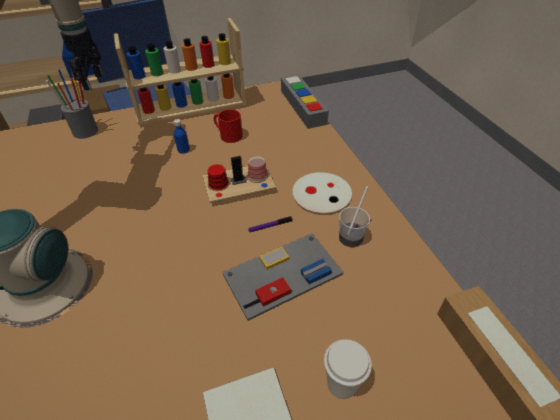

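```bash
python3 -m inch '[[1,-15,34,-5,0],[1,-15,34,-5,0],[1,-15,34,-5,0],[1,-15,34,-5,0],[1,-15,34,-5,0],[1,-15,34,-5,0],[1,-15,34,-5,0],[1,-15,34,-5,0],[1,-15,34,-5,0],[1,-15,34,-5,0],[1,-15,34,-5,0],[1,-15,34,-5,0],[1,0,0,0,-6.5],[1,0,0,0,-6.5],[1,0,0,0,-6],[1,0,0,0,0]]'
cat > look.py <<'E'
from h import *
import sys
from scipy.spatial.transform import Rotation as R
def look(tag,Z,cams=('top','side','wrist')):
    out={}
    st=manip.get_state()
    P={}
    for n in cams:
        if n=='wrist': st=manip.get_state()
        P[n]=eyes.get_image(n); save(n+tag,P[n])
    for k,z in Z.items():
        for n,p in P.items():
            m=mark_of(p,k)
            if m:
                m=m[0];s=st if n=='wrist' else None
                print(k,n,np.round(m['point'],1),round(m['confidence'],2),np.round(atz(p,m['point'],z,s),4))
    return P,st
E
python3 - <<'E'
from look import *
P,st=look('1',dict(grip_post=.1,stage_mid=.059,foot_red=.0065,foot_blue=.0065,foot_yellow=.0065),('wrist',))
print(st['position'],st['ee_rot'])
E
```

```text
clock: 3.88
position: [0.5404, 0.2064, 0.3061]
ee_rot: [0.001, 0.714, 0.7, 0.002]
contact_force: [0.9, 0.1, 0.2]
width: 0.085
grip_post wrist [196.8 262.6] 0.78 [0.5591 0.1842 0.1   ]
stage_mid wrist [190.5 263.2] 0.9 [0.5641 0.1824 0.059 ]
foot_red wrist [115.8 229.7] 0.91 [0.4824 0.1413 0.0065]
foot_blue wrist [223.4 236.6] 0.56 [0.6256 0.1403 0.0065]
foot_yellow wrist [172.4 302.2] 0.83 [0.5556 0.2309 0.0065]
[0.54038811 0.20640669 0.30611574] [0.00117522 0.71428708 0.6998491  0.00195569]
```

View pics/wrist1.png

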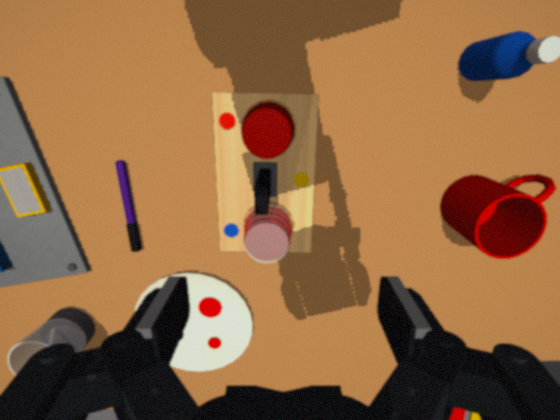

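```bash
python3 - <<'E'
from h import *
st=manip.get_state();p=eyes.get_image('wrist')
c=[(94,213),(95,319),(251,312),(250,219)]
X=np.array([atz(p,r,.028,st) for r in c]);print(np.round(X,4),X.mean(0))
a=lambda i,j:np.degrees(np.arctan2(*(X[j]-X[i])[[1,0]]))
print(a(0,3),a(1,2),a(0,1)-90,a(3,2)-90)
for n,r in dict(red=(121,227),blue=(230,232),yel=(179,301)).items(): print(n,np.round(atz(p,r,.028,st),4))
# post top corners
for r in [(170,256),(170,270),(213,256),(213,270)]: print(np.round(atz(p,r,.118,st),4))
b,g,rr=[p['frame'][:,:,i].astype(int) for i in(2,1,0)]
cv2.imwrite('pics/crop1.png',cv2.resize(p['frame'][80:270,190:340,::-1],None,fx=3,fy=3,interpolation=cv2.INTER_CUBIC))
E
```

```text
[[0.4556 0.1283 0.028 ]
 [0.4593 0.2503 0.028 ]
 [0.6585 0.2438 0.028 ]
 [0.6543 0.1183 0.028 ]] [0.55693997 0.18517346 0.028     ]
-2.881438794024528 -1.8671199580548916 -1.715933106508615 -1.9274741052184368
red [0.486  0.1421 0.028 ]
blue [0.6255 0.1379 0.028 ]
yel [0.5583 0.2292 0.028 ]
[0.5256 0.1812 0.118 ]
[0.5259 0.1947 0.118 ]
[0.5697 0.1791 0.118 ]
[0.57   0.1932 0.118 ]
```

View pics/crop1.png

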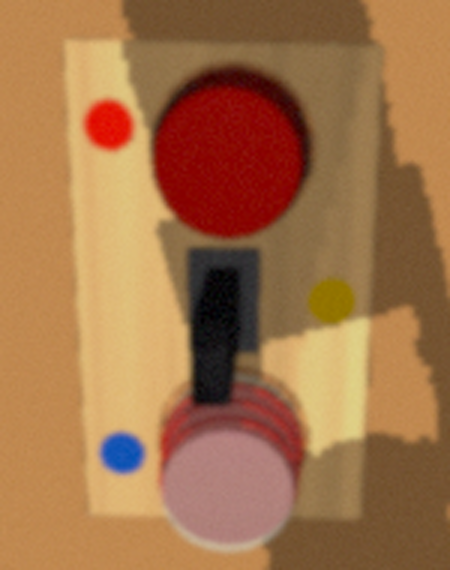

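```bash
python3 -m inch '[[1,-5.4,4.2,0,0.9],[1,-5.4,4.2,0,0],[1,-5.4,4.2,0,0],[1,-5.4,4.2,0,0],[1,0,0,25,0],[1,0,0,25,0],[1,0,0,20,0],[1,0,0,0,0],[1,0,0,0,0]]'
python3 - <<'E'
from look import *
P,st=look('2',dict(grip_post=.1))
print(st['position'],st['ee_rot'])
E
```

```text
clock: 4.98
position: [0.5613, 0.1807, 0.2364]
ee_rot: [0.004, 0.722, 0.692, 0.004]
contact_force: [-0.0, 0.3, 0.3]
width: 0.0856
grip_post top [231.4 210.3] 0.94 [0.5572 0.187  0.1   ]
grip_post side [163.3 237. ] 0.68 [0.5586 0.1742 0.1   ]
grip_post wrist [193.1 283.9] 0.96 [0.5571 0.1814 0.1   ]
[0.56145079 0.18096293 0.23700907] [0.00398043 0.7217071  0.69217013 0.00485131]
```

View pics/wrist2.png

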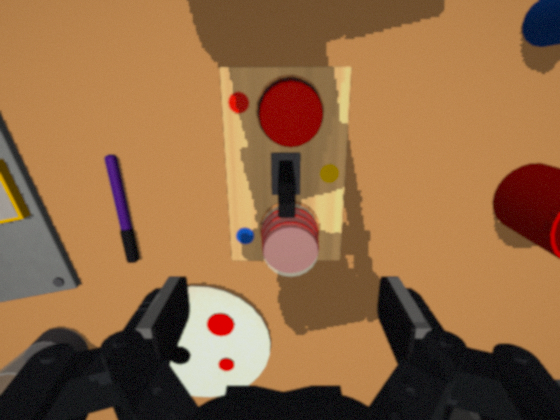

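```bash
python3 -m inch '[[1,1.5,-2,20,0],[1,1.5,-2,20,0],[1,0,0,20,0],[1,0,0,20,0],[1,0,0,20,0],[1,0,0,20,0],[1,0,0,15,0],[1,0,0,0,0],[1,0,0,0,0]]'
python3 - <<'E'
from look import *
P,st=look('3',dict(grip_post=.1))
print(st['position'],st['ee_rot'])
E
```

```text
clock: 6.03
position: [0.5674, 0.1878, 0.1083]
ee_rot: [0.01, 0.721, 0.693, 0.015]
contact_force: [-0.2, 0.8, 0.8]
width: 0.0856
grip_post top [229.9 207.9] 0.56 [0.5618 0.1944 0.1   ]
grip_post side [162.6 232.9] 0.72 [0.548  0.1816 0.1   ]
grip_post wrist [262.2 273.9] 0.74 [0.5571 0.1835 0.1   ]
[0.56765701 0.1878363  0.10894432] [0.01061125 0.72064358 0.69304947 0.01557767]
```

View pics/wrist3.png

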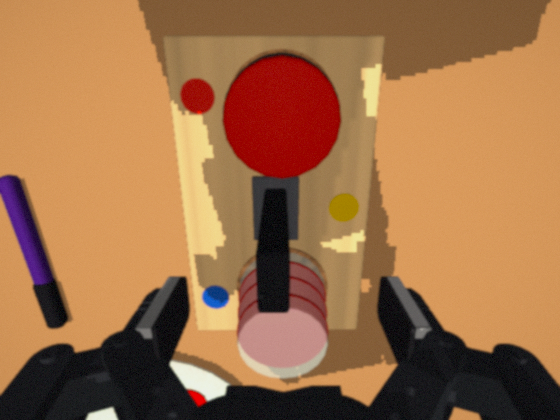

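```bash
python3 -m inch '[[1,-1.5,-4,4,0],[1,-1.5,-4,4,0],[1,0,-3,4,0],[1,0,0,2,0],[1,0,0,0,0],[1,0,0,0,0]]'; python3 -m inch '[[0.2,0,0,0,0],[0.2,0,0,0,0],[-0.2,0,0,0,0],[-0.4,0,0,0,0],[-1,0,0,0,0],[-1,0,0,0,0],[-1,0,0,0,0],[-1,0,0,0,0],[-1,0,0,0,0],[-1,0,0,0,0]]' 60
```

```text
clock: 6.83
position: [0.5561, 0.185, 0.0948]
ee_rot: [0.011, 0.721, 0.693, 0.017]
contact_force: [-0.7, 0.7, 1.1]
width: 0.0853
clock: 7.67
position: [0.5569, 0.1853, 0.095]
ee_rot: [0.012, 0.72, 0.693, 0.017]
contact_force: [0.2, 1.2, 0.8]
width: 0.0132
```

```bash
python3 -m inch '[[-1,0,0,-5,0],[-1,0,0,-5,0],[-1,0,0,-10,0],[-1,0,0,-15,0],[-1,0,0,-20,0],[-1,0,0,-20,0],[-1,0,0,-10,0],[-1,0,0,0,0],[-1,0,0,0,0]]'
python3 - <<'E'
from look import *
P,st=look('4',dict(grip_post=.18))
print(st['position'],st['ee_rot'],st['contact_force'],st['width'])
E
```

```text
clock: 8.42
position: [0.5463, 0.1827, 0.1795]
ee_rot: [0.007, 0.721, 0.693, 0.008]
contact_force: [-0.5, 0.0, -6.5]
width: 0.0134
grip_post top [231.5 207. ] 0.65 [0.5451 0.1836 0.18  ]
grip_post side [140.5 230. ] 0.69 [0.5472 0.1806 0.18  ]
grip_post wrist [302.  283.4] 0.92 [0.55  0.182 0.18 ]
[0.54607178 0.18263134 0.17866568] [0.00627928 0.72082916 0.69303795 0.0080182 ] [ 0.8122024   0.37937553 -7.28254117] 0.013269047615501317
```

View pics/side4.png

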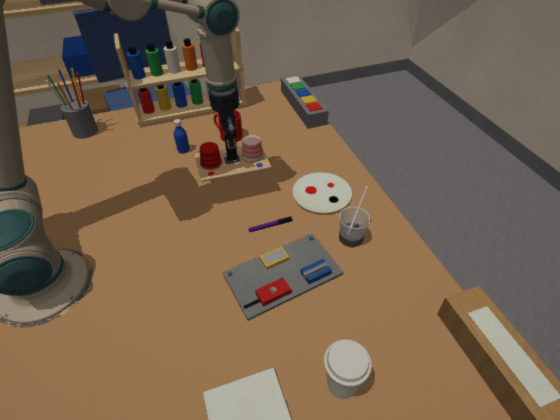

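View pics/wrist4.png

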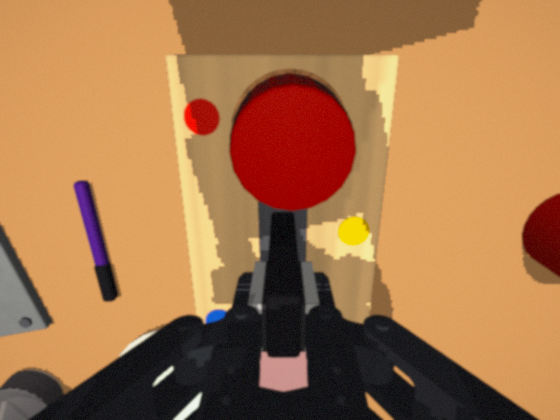

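```bash
python3 - <<'E'
import cv2
a=cv2.imread('pics/top0.png')[180:280,285:365];cv2.imwrite('pics/ct.png',cv2.resize(a,None,fx=6,fy=6,interpolation=cv2.INTER_CUBIC))
a=cv2.imread('pics/side0.png')[230:320,215:350];cv2.imwrite('pics/cs.png',cv2.resize(a,None,fx=5,fy=5,interpolation=cv2.INTER_CUBIC))
E
python3 -m inch '[[-1,-10,2,0,0],[-1,-20,3,-3,0],[-1,-20,3,-3,0],[-1,-20,3,-3,0],[-1,-20,3,-3,0],[-1,-20,3,-3,0],[-1,-20,3,-3,0],[-1,-20,3,-3,0],[-1,-10,0,0,0],[-1,0,0,0,0],[-1,0,0,0,0]]'
python3 - <<'E'
from look import *
P,st=look('5',dict(grip_post=.2,slot_mid=.03,groove_mid=.03,flat_mid=.0251,base=0))
print(st['position'],st['ee_rot'],st['contact_force'],st['width'])
E
```

```text
clock: 9.63
position: [0.5607, 0.0086, 0.1935]
ee_rot: [0.004, 0.72, 0.694, 0.002]
contact_force: [0.0, 1.2, -6.9]
width: 0.0132
grip_post top [224.2 268.3] 0.83 [0.5614 0.0103 0.2   ]
grip_post side [174.2 252.5] 0.8 [ 0.5593 -0.0045  0.2   ]
grip_post wrist [300.9 281.2] 0.71 [0.5601 0.0081 0.2   ]
slot_mid side [288.5 263.3] 0.79 [ 0.5113 -0.2195  0.03  ]
slot_mid wrist [146.1   7.9] 0.95 [ 0.5126 -0.2293  0.03  ]
groove_mid top [204.  337.5] 0.96 [ 0.6548 -0.2145  0.03  ]
groove_mid side [269.7 314.6] 0.6 [ 0.6472 -0.2106  0.03  ]
groove_mid wrist [202.1 136. ] 0.68 [ 0.5674 -0.1272  0.03  ]
flat_mid top [231.4 309.4] 0.69 [ 0.5658 -0.1207  0.0251]
flat_mid side [254.  274.6] 0.74 [ 0.5712 -0.1269  0.0251]
flat_mid wrist [203.1 134.7] 0.72 [ 0.5699 -0.131   0.0251]
base top [231.2 325.5] 0.77 [ 0.5697 -0.1764  0.    ]
base side [272.5 283.3] 0.59 [ 0.5787 -0.1719 -0.    ]
base wrist [202.6 104.4] 0.59 [ 0.5763 -0.1738  0.    ]
[0.56046346 0.00949255 0.19342728] [0.0036871  0.71957932 0.69439843 0.00168213] [ 0.3088725   0.74434002 -5.92671446] 0.013261951713122668
```

View pics/ct.png

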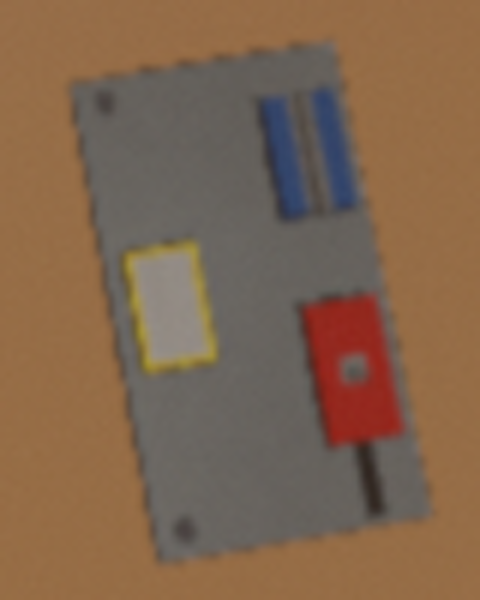

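View pics/wrist5.png

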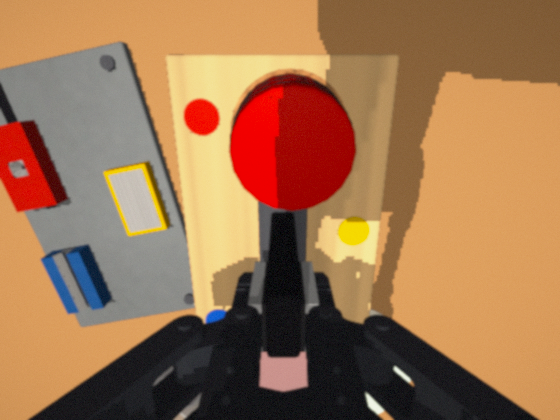

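View pics/cs.png

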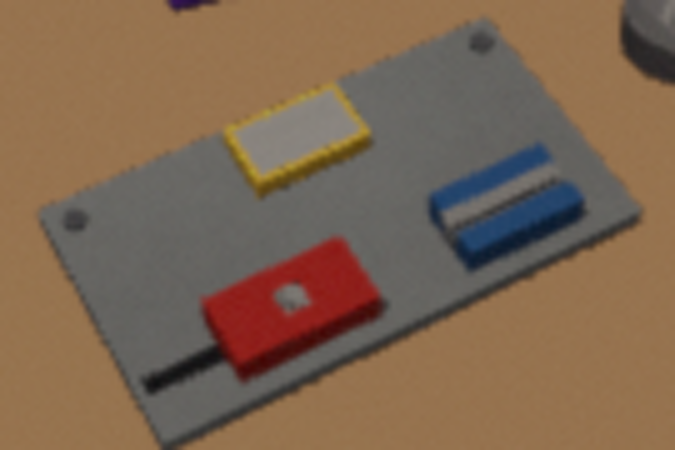

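```bash
cat > fit.py <<'E'
from h import *
from scipy.optimize import least_squares
def fitbase(obs,cams,x0=(.575,-.177,.19,-.07)):
    def base(par,b):
        x,y,a,c=par;bx=b[0]+(c if b[3] else 0)
        return np.array([x+np.cos(a)*bx-np.sin(a)*b[1],y+np.sin(a)*bx+np.cos(a)*b[1],b[2]])
    def res(par): 
        r=[]
        for n,b,uv in obs:
            p,st=cams[n];v,u=proj(p,base(par,b),st);s=1.0 if n!='wrist' else .6
            r+=[(u-uv[0])*s,(v-uv[1])*s]
        return np.array(r)
    s=least_squares(res,x0,loss='soft_l1');return s,res(s.x).reshape(-1,2)
E
python3 - <<'E'
from fit import *
st=manip.get_state();cams={'wrist':(eyes.get_image('wrist'),st),'top':(eyes.get_image('top'),None),'side':(eyes.get_image('side'),None)}
m=.001
S=lambda x,y,z,f=0:(x*m,y*m,z*m,f)
T=[(S(134,75,12),(72,82)),(S(134,-75,12),(335,42)),(S(-134,75,12),(160,562)),(S(-134,-75,12),(432,518)),
(S(33,65,25.1),(124,252)),(S(33,25,25.1),(197,240)),(S(-33,65,25.1),(145,372)),(S(-33,25,25.1),(216,358)),
(S(38,-25,30,1),(303,307)),(S(38,-65,30,1),(377,294)),(S(-38,-25,30,1),(328,445)),(S(-38,-65,30,1),(403,430)),(S(0,-45,29,1),(354,368)),
(S(103,-45,30),(302,93)),(S(37,-45,30),(320,214))]
D=[(S(-134,75,12),(40,212)),(S(134,75,12),(490,18)),(S(134,-75,12),(640,210)),(S(-134,-75,12),(163,436)),
(S(-33,65,25.1),(225,127)),(S(33,65,25.1),(335,83)),(S(33,25,25.1),(371,130)),(S(-33,25,25.1),(262,183)),
(S(-38,-25,30,1),(203,300)),(S(38,-25,30,1),(340,238)),(S(38,-65,30,1),(382,293)),(S(-38,-65,30,1),(240,365)),(S(0,-45,29,1),(292,298))]
W=[(S(-134,75,12),(125,43)),(S(134,-75,12),(81,326)),(S(-33,25,25.1),(104,171)),(S(-33,65,25.1),(148,163)),(S(33,65,25.1),(167,229)),(S(33,25,25.1),(128,237)),(S(0,-45,29,1),(17,169))]
O={'top':[('top',b,((u+.5)/6-.5+285,(v+.5)/6-.5+180)) for b,(u,v) in T],
'side':[('side',b,((u+.5)/5-.5+215,(v+.5)/5-.5+230)) for b,(u,v) in D],
'wrist':[('wrist',b,uv) for b,uv in W]}
for k in O:
    s,r=fitbase(O[k],cams);print(k,np.round(s.x,4),np.degrees(s.x[2]),np.round(np.abs(r).mean(),2))
s,r=fitbase(sum(O.values(),[]),cams);print('all',np.round(s.x,4),np.degrees(s.x[2]));print(np.round(r,1).tolist())
# stage dots on held stage, deck top z
E
```

```text
top [ 0.5754 -0.1769  0.1528 -0.0497] 8.757464063395107 0.2
side [ 0.5759 -0.1763  0.1591 -0.0513] 9.114508919530849 0.44
wrist [ 0.5762 -0.1741  0.1525 -0.0502] 8.736890486898632 0.65
all [ 0.5761 -0.1757  0.1547 -0.0508] 8.864729626206042
[[-0.5, -0.2], [-0.2, -0.5], [-0.7, 0.1], [-0.3, -0.3], [-0.5, -0.2], [-0.6, -0.1], [-0.4, -0.2], [-0.1, 0.1], [-0.3, -0.2], [-0.5, -0.0], [0.1, 0.1], [-0.2, 0.5], [-0.5, 0.2], [-0.9, 0.0], [-0.0, -0.7], [-0.5, -1.3], [-0.1, -1.0], [1.3, -0.1], [-0.1, 1.0], [-0.2, -0.0], [0.4, -0.8], [0.6, 0.4], [-0.6, -0.2], [-0.3, -0.6], [0.4, -1.0], [0.1, 0.3], [-0.2, -0.6], [0.0, -0.2], [-1.7, -1.5], [-1.4, 0.7], [-1.2, 0.3], [-2.4, 0.2], [-0.4, 0.4], [-0.6, -0.2], [0.8, -0.8]]
```

```bash
python3 -m inch '[[-1,0,0,0,-3.6],[-1,0,0,0,-3.6],[-1,0,0,0,-3.6],[-1,-10,0,0,0],[-1,-20,1,0,0],[-1,-20,1,0,0],[-1,-20,1,0,0],[-1,-20,1,0,0],[-1,-20,1,0,0],[-1,-20,1,0,0],[-1,-20,1,0,0],[-1,-20,0,0,0],[-1,-10,0,0,0],[-1,-5,0,0,0],[-1,0,0,0,0],[-1,0,0,0,0]]'
python3 - <<'E'
from look import *
P,st=look('6',dict(grip_post=.195))
print(st['position'],st['ee_rot'],st['contact_force'],st['width'])
R_=R.from_quat(np.roll(st['ee_rot'],-1)).as_matrix();print(R_, np.degrees(np.arctan2(R_[1,0],R_[0,0])))
E
```

```text
clock: 12.02
position: [0.5976, -0.1889, 0.1937]
ee_rot: [0.005, 0.655, 0.756, -0.0]
contact_force: [-0.7, 0.2, -6.4]
width: 0.0135
grip_post top [211.5 340.9] 0.73 [ 0.5971 -0.1952  0.195 ]
grip_post side [223.8 291.9] 0.76 [ 0.5938 -0.1888  0.195 ]
grip_post wrist [300.8 282.7] 0.84 [ 0.6009 -0.1887  0.195 ]
[ 0.59756605 -0.18824743  0.19376093] [ 5.35813819e-03  6.54067972e-01  7.56416714e-01 -3.64783242e-04] [-0.75730067 -0.21809984 -6.5703188 ] 0.01353853657504291
[[-0.14433276  0.9894998   0.00762878]
 [ 0.98949198  0.14438991 -0.00756103]
 [-0.00858316  0.00645732 -0.99994231]] 98.29895038336853
```

View pics/wrist6.png

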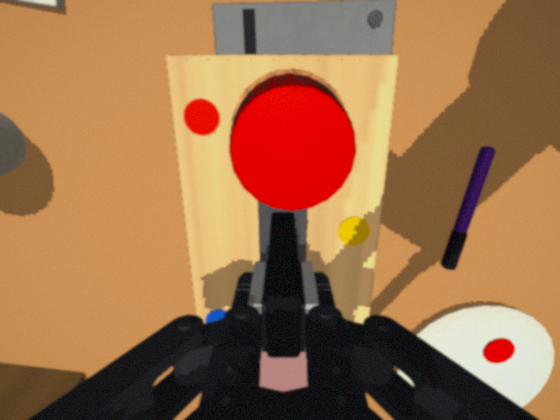

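View pics/side6.png

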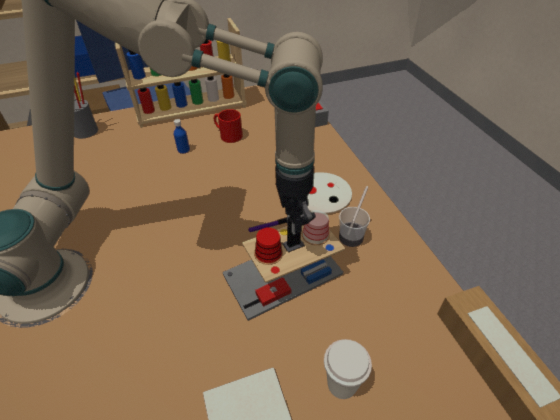

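```bash
cat > hand.py <<'E'
from h import *
from scipy.spatial.transform import Rotation as R
from scipy.optimize import least_squares
def Rq(q): return R.from_quat(np.roll(q,-1))
# grasp
Rg=Rq([.012,.72,.693,.017]).as_matrix();pg=np.array([.5569,.1853,.095])
def yaw(M): return np.arctan2(M[1,0],M[0,0])
Rs=R.from_euler('z',yaw(Rg)-np.pi/2).as_matrix()
RTS=Rg.T@Rs   # stage rot in tool
def hand(x=.557,y=.1853): return Rg.T@(np.array([x,y,0])-pg)
def stagepose(st,o=None):
    M=Rq(st['ee_rot']).as_matrix();o=hand() if o is None else o
    return M@RTS, M@o+np.array(st['position'])
FE=dict(red=(-.07,-.045,.0065),blue=(.07,-.045,.0065),yel=(0,.045,.0065))
BX,BY,BA,BC=.576,-.1757,.1547,-.0506
def inbase(X):
    c,s=np.cos(BA),np.sin(BA);d=np.array(X)-[BX,BY,0];return np.array([c*d[0]+s*d[1],-s*d[0]+c*d[1],d[2]])
def report(st,o=None):
    M,t=stagepose(st,o)
    for k,f in FE.items(): print(k,np.round(inbase(M@np.array(f)+t)*1000,1),end=' ')
    b=inbase(t);print('\norigin base mm',np.round(b*1000,1),'yaw err deg',round(np.degrees(yaw(M)-BA),2),'tilt axis z',np.round(M[:,2],4))
    print('tool z',np.round(Rq(st['ee_rot']).as_matrix()[:,2],4),'pos',np.round(st['position'],4),'F',np.round(st['contact_force'],1),'Mo',np.round(st['moment'],2),'w',round(float(st['width']),4),'t',round(float(st['clock']),2))
E
python3 - <<'E'
from hand import *
st=manip.get_state();p=eyes.get_image('wrist')
obs=[((-.07,-.045,.028),(202,117)),((0,.045,.028),(353.5,231)),((-.102,-.062,.028),(167,57)),((-.102,.062,.028),(397,56))]
K=np.array(p['K']);Mo=np.array(p['mount']);Rc=Mo[:3,:3].T;tc=-Rc@Mo[:3,3]
def uv(par,X):
    Rr=RTS@R.from_rotvec(par[3:]).as_matrix();q=K@(Rc@(Rr@np.array(X)+par[:3])+tc);return q[:2]/q[2]
h0=hand()
f=lambda par:np.concatenate([uv(par,X)-u for X,u in obs])
x0=np.r_[h0,0,0,0];print('prior',np.round(h0,4),np.round(f(x0),1))
pr=np.array([.002,.004,.003,.005,.02,.01])
s=least_squares(lambda q:np.r_[f(q)/1.0,(q-x0)/pr],x0);print(np.round(s.x,4),np.round(f(s.x),1))
s=least_squares(lambda q:np.r_[f(q)/1.0],x0);print('free',np.round(s.x,4),np.round(f(s.x),1))
report(st)
E
```

```text
prior [-0.0007 -0.0038  0.0949] [ 0.5 -1.8  1.  -1.5 -2.8 -5.5  5.5 -4.2]
[-0.0013 -0.0012  0.0969  0.0008 -0.0291  0.0027] [ 1.   1.1 -0.7 -0.4 -0.8 -0.7  0.5 -0.1]
free [-0.0012 -0.0008  0.0957  0.0138 -0.0523  0.0037] [ 0.9  0.7 -0.5  0.4 -0.2 -0.5 -0.3 -0.5]
red [-53.6 -61.5 108.8] blue [ 86.3 -62.8 104. ] yel [ 17.1  27.8 104.9] 
origin base mm [ 16.5 -17.3  99.1] yaw err deg -0.53 tilt axis z [0.031  0.0219 0.9993]
tool z [ 0.0083 -0.0082 -0.9999] pos [ 0.5978 -0.1881  0.1941] F [ 0.   0.3 -7.5] Mo [0.01 0.01 0.01] w 0.0131 t 12.32
```

```bash
cat >> hand.py <<'E'
RTS=np.array([[0,1,0],[1,0,0],[0,0,-1.]])  # tool aligned: stage x=tool y, stage y=tool x
_h=np.array([-.0012,-.0012,.096])
def hand(): return _h
E
python3 - <<'E'
from hand import *
st=manip.get_state();p=eyes.get_image('wrist')
obs=[((-.07,-.045,.028),(202,117)),((0,.045,.028),(353.5,231)),((-.102,-.062,.028),(167,57)),((-.102,.062,.028),(397,56))]
K=np.array(p['K']);Mo=np.array(p['mount']);Rc=Mo[:3,:3].T;tc=-Rc@Mo[:3,3]
def uv(par,X):
    Rr=RTS@R.from_rotvec(par[3:]).as_matrix();q=K@(Rc@(Rr@np.array(X)+par[:3])+tc);return q[:2]/q[2]
f=lambda par:np.concatenate([uv(par,X)-u for X,u in obs])
x0=np.r_[hand(),0,0,0]
s=least_squares(lambda q:f(np.r_[q,0,0,0]),x0[:3]);print(np.round(s.x,4),np.round(s.fun,1))
s=least_squares(lambda q:f(q),x0);print(np.round(s.x,4),np.round(s.fun,1))
report(st)
E
```

```text
[-0.0014 -0.001   0.0964] [ 1.   0.6 -1.   0.2 -0.3 -1.   0.2  0.2]
[-0.0012 -0.0008  0.0957  0.006  -0.0114  0.0038] [ 0.9  0.7 -0.5  0.4 -0.2 -0.5 -0.3 -0.5]
red [-51.3 -62.2 104.5] blue [ 88.7 -63.5 105.5] yel [ 19.5  27.1 104.1] 
origin base mm [ 19.1 -17.9  98.1] yaw err deg -0.51 tilt axis z [-0.0083  0.0083  0.9999]
tool z [ 0.0083 -0.0083 -0.9999] pos [ 0.5979 -0.1883  0.194 ] F [ 0.6 -0.6 -6.6] Mo [ 0.03  0.   -0.01] w 0.013 t 12.37
```

```bash
sed -i 's/^_h=.*/_h=np.array([-.0013,-.0010,.0962])/' hand.py; python3 -m inch '[[-1,4,0,5,-0.5],[-1,4,0,5,0],[-1,4,0,5,0],[-1,4,0,5,0],[-1,0,0,5,0],[-1,0,0,5,0],[-1,0,0,5,0],[-1,0,0,0,0],[-1,0,0,0,0]]'
python3 - <<'E'
from hand import *
st=manip.get_state();report(st)
for n in('top','side','wrist'): save(n+'7',eyes.get_image(n))
t=cv2.imread('pics/top7.png')[180:280,285:385];s=cv2.imread('pics/side7.png')[190:320,215:365]
cv2.imwrite('pics/m7.png',np.hstack([cv2.resize(t,(400,400),interpolation=cv2.INTER_CUBIC),cv2.resize(s,(400,347),interpolation=cv2.INTER_CUBIC)[:400]] if 0 else [cv2.resize(t,(400,400),interpolation=cv2.INTER_CUBIC),cv2.copyMakeBorder(cv2.resize(s,(400,347),interpolation=cv2.INTER_CUBIC),0,53,0,0,0)]))
E
```

```text
clock: 13.17
position: [0.5947, -0.1693, 0.1541]
ee_rot: [0.005, 0.649, 0.76, -0.001]
contact_force: [0.2, 0.4, -6.0]
width: 0.0134
red [-50.9 -43.7  64.4] blue [ 89.1 -43.4  65.1] yel [18.9 46.4 64.1] 
origin base mm [19.   1.4 57.9] yaw err deg 0.14 tilt axis z [-0.0063  0.0071  1.    ]
tool z [ 0.0063 -0.0071 -1.    ] pos [ 0.5947 -0.1693  0.1541] F [ 0.2  0.4 -6. ] Mo [0.04 0.01 0.  ] w 0.0134 t 13.17
```

View pics/m7.png

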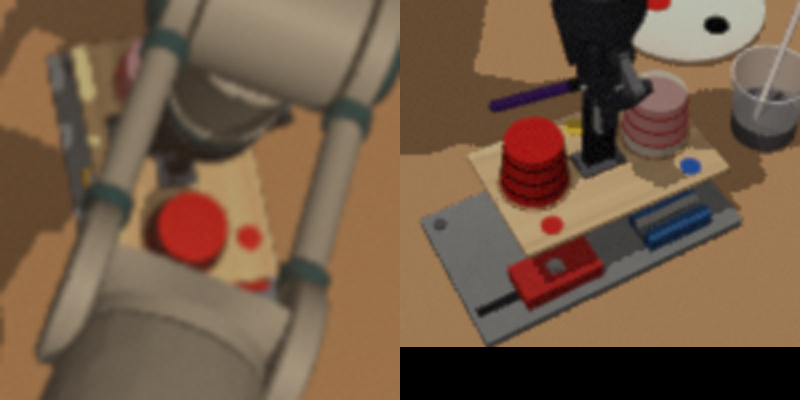

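```bash
python3 - <<'E'
from hand import *
st=manip.get_state();p=eyes.get_image('side');M,t=stagepose(st)
im=p['frame'].astype(int)
def cen(mask,u,v,r=9):
    ys,xs=np.nonzero(mask);k=(abs(xs-u)<r)&(abs(ys-v)<r);return xs[k].mean(),ys[k].mean(),k.sum()
R_,G,B=im[...,0],im[...,1],im[...,2]
cr=cen((R_>150)&(G<90)&(B<90),272,274);cb=cen((B>120)&(R_<110),323.7,252.2)
for n,X,c in(('red',(-.07,-.045,.028),cr),('blue',(.07,-.045,.028),cb)):
    W=M@np.array(X)+t;v,u=proj(p,W);print(n,(round(u,1),round(v,1)),np.round(c,1)); q=atz(p,(c[1],c[0]),W[2]);print(' base-frame mm meas',np.round(inbase(q)*1000,1),'pred',np.round(inbase(W)*1000,1))
E
```

```text
red (np.float64(272.1), np.float64(274.4)) [271.7 273.7  43. ]
 base-frame mm meas [-50.7 -41.6  86.5] pred [-50.8 -43.8  86.5]
blue (np.float64(324.0), np.float64(250.8)) [323.8 251.5  36. ]
 base-frame mm meas [ 87.7 -45.   87.3] pred [ 89.2 -43.5  87.3]
```

```bash
python3 -m inch '[[-1,-0.5,0,4,0],[-1,-0.5,0,4,0],[-1,0,0,4,0],[-1,0,0,4,0],[-1,0,0,3,0],[-1,0,0,2,0],[-1,0,0,0,0],[-1,0,0,0,0]]'
python3 -c "
from hand import *
report(manip.get_state())"
```

```text
clock: 14.03
position: [0.5959, -0.1713, 0.1322]
ee_rot: [0.006, 0.65, 0.76, -0.0]
contact_force: [0.2, 0.6, -6.7]
width: 0.0132
red [-49.9 -46.   42.4] blue [ 90.1 -45.8  43.5] yel [19.9 44.1 42.1] 
origin base mm [20. -1. 36.] yaw err deg 0.1 tilt axis z [-0.0088  0.0081  0.9999]
tool z [ 0.0088 -0.0081 -0.9999] pos [ 0.5959 -0.1713  0.1322] F [ 0.2  0.6 -6.7] Mo [ 0.07  0.06 -0.02] w 0.0132 t 14.03
```

```bash
python3 -m inch '[[-1,0.8,-0.6,1,0],[-1,0,0,1,0],[-1,0,0,1,0],[-1,0,0,1,0],[-1,0,0,1,0],[-1,0,0,0,0],[-1,0,0,0,0]]'
python3 -c "
from hand import *
report(manip.get_state())"
```

```text
clock: 14.62
position: [0.5956, -0.1707, 0.1273]
ee_rot: [0.007, 0.65, 0.76, -0.0]
contact_force: [0.9, -0.2, -7.5]
width: 0.0133
red [-50.  -45.4  37.5] blue [ 90.  -45.1  38.7] yel [19.8 44.7 37.2] 
origin base mm [20.  -0.3 31.1] yaw err deg 0.11 tilt axis z [-0.0101  0.0086  0.9999]
tool z [ 0.0101 -0.0086 -0.9999] pos [ 0.5956 -0.1707  0.1273] F [ 0.9 -0.2 -7.5] Mo [ 0.03  0.01 -0.  ] w 0.0133 t 14.62
```

```bash
python3 -m inch '[[-1,0,0,0.6,0],[-1,0,0,0.6,0],[-1,0,0,0.6,0],[-1,0,0,0,0]]'
python3 -c "
from hand import *
report(manip.get_state())"
python3 -m inch '[[-1,0,0,0.6,0],[-1,0,0,0.6,0],[-1,0,0,0.6,0],[-1,0,0,0,0]]'
python3 -c "
from hand import *
report(manip.get_state())"
```

```text
clock: 14.95
position: [0.5957, -0.1708, 0.1255]
ee_rot: [0.007, 0.65, 0.76, 0.0]
contact_force: [-0.2, 0.8, -6.2]
width: 0.0134
red [-49.9 -45.5  35.7] blue [ 90.1 -45.3  36.9] yel [20.  44.6 35.4] 
origin base mm [20.1 -0.5 29.3] yaw err deg 0.11 tilt axis z [-0.0104  0.0088  0.9999]
tool z [ 0.0104 -0.0088 -0.9999] pos [ 0.5957 -0.1708  0.1255] F [-0.2  0.8 -6.2] Mo [ 0.04 -0.03 -0.01] w 0.0134 t 14.95
clock: 15.28
position: [0.5959, -0.1706, 0.124]
ee_rot: [0.007, 0.65, 0.76, 0.0]
contact_force: [-1.0, 0.6, -6.2]
width: 0.0134
red [-49.6 -45.4  34.1] blue [ 90.4 -45.1  35.4] yel [20.3 44.8 33.8] 
origin base mm [20.4 -0.3 27.8] yaw err deg 0.11 tilt axis z [-0.0111  0.0085  0.9999]
tool z [ 0.0111 -0.0085 -0.9999] pos [ 0.5959 -0.1706  0.124 ] F [-1.   0.6 -6.2] Mo [0.15 0.02 0.06] w 0.0134 t 15.28
```

```bash
python3 -m inch '[[-1,0,-0.4,0.5,0],[-1,0,-0.4,0.5,0],[-1,0,0,0.5,0],[-1,0,0,0,0]]'
python3 -c "
from hand import *
report(manip.get_state())"
python3 -m inch '[[-1,0,0,0.5,0],[-1,0,0,0.5,0],[-1,0,0,0,0]]'
python3 -c "
from hand import *
report(manip.get_state())"
```

```text
clock: 15.62
position: [0.5958, -0.1704, 0.1235]
ee_rot: [0.008, 0.65, 0.76, 0.001]
contact_force: [-0.6, 0.9, -6.6]
width: 0.0132
red [-49.5 -45.2  33.5] blue [ 90.5 -44.9  35.1] yel [20.3 44.9 33.4] 
origin base mm [20.5 -0.1 27.3] yaw err deg 0.12 tilt axis z [-0.0133  0.0084  0.9999]
tool z [ 0.0133 -0.0084 -0.9999] pos [ 0.5958 -0.1704  0.1235] F [-0.6  0.9 -6.6] Mo [ 0.14 -0.05  0.05] w 0.0132 t 15.62
clock: 15.87
position: [0.5958, -0.1701, 0.123]
ee_rot: [0.008, 0.65, 0.76, 0.001]
contact_force: [-0.8, 1.0, -4.9]
width: 0.0133
red [-49.3 -44.9  32.9] blue [ 90.6 -44.6  34.7] yel [20.5 45.2 32.9] 
origin base mm [20.6  0.1 26.8] yaw err deg 0.12 tilt axis z [-0.0138  0.0082  0.9999]
tool z [ 0.0138 -0.0082 -0.9999] pos [ 0.5958 -0.1701  0.123 ] F [-0.8  1.  -4.9] Mo [ 0.15 -0.04  0.08] w 0.0133 t 15.87
```

```bash
python3 -m inch '[[-1,0.3,-1,0.3,0],[-1,0.3,-1,0.3,0],[-1,0,-0.5,0.4,0],[-1,0,0,0,0]]'
python3 -c "
from hand import *
report(manip.get_state())"
python3 -m inch '[[-1,0,0,0.7,0],[-1,0,0,0.7,0],[-1,0,0,0.7,0],[-1,0,0,0,0]]'
python3 -c "
from hand import *
report(manip.get_state())"
```

```text
clock: 16.2
position: [0.5943, -0.1698, 0.122]
ee_rot: [0.009, 0.649, 0.76, 0.002]
contact_force: [-0.1, 1.7, -4.6]
width: 0.0131
red [-50.5 -44.4  31.8] blue [ 89.4 -44.1  33.9] yel [19.2 45.7 31.9] 
origin base mm [19.4  0.6 25.8] yaw err deg 0.13 tilt axis z [-0.0165  0.0082  0.9998]
tool z [ 0.0165 -0.0082 -0.9998] pos [ 0.5943 -0.1698  0.122 ] F [-0.1  1.7 -4.6] Mo [ 0.19 -0.15  0.12] w 0.0131 t 16.2
clock: 16.53
position: [0.5943, -0.1694, 0.1213]
ee_rot: [0.009, 0.649, 0.76, 0.003]
contact_force: [-0.3, 1.5, -3.6]
width: 0.0132
red [-50.4 -44.   31. ] blue [ 89.6 -43.7  33.2] yel [19.4 46.1 31.2] 
origin base mm [19.6  1.1 25.1] yaw err deg 0.14 tilt axis z [-0.0175  0.0079  0.9998]
tool z [ 0.0175 -0.0079 -0.9998] pos [ 0.5943 -0.1694  0.1213] F [-0.3  1.5 -3.6] Mo [ 0.27 -0.19  0.09] w 0.0132 t 16.53
```

```bash
python3 -m inch '[[-1,0.4,0,0.7,0],[-1,0.4,0,0.7,0],[-1,0.3,0,0.7,0],[-1,0,0,0,0]]'
python3 -c "
from hand import *
report(manip.get_state())"
python3 -m inch '[[-1,0,0,0.7,0],[-1,0,0,0.7,0],[-1,0,0,0.7,0],[-1,0,0,0,0]]'
python3 -c "
from hand import *
report(manip.get_state())"
```

```text
clock: 16.87
position: [0.5944, -0.1691, 0.1209]
ee_rot: [0.01, 0.649, 0.76, 0.002]
contact_force: [0.0, 1.1, -3.3]
width: 0.0133
red [-50.2 -43.9  30.6] blue [ 89.8 -43.5  32.9] yel [19.6 46.3 30.6] 
origin base mm [19.8  1.2 24.7] yaw err deg 0.17 tilt axis z [-0.0188  0.0099  0.9998]
tool z [ 0.0188 -0.0099 -0.9998] pos [ 0.5944 -0.1691  0.1209] F [ 0.   1.1 -3.3] Mo [0.35 0.01 0.12] w 0.0133 t 16.87
clock: 17.2
position: [0.5944, -0.1691, 0.1208]
ee_rot: [0.011, 0.649, 0.76, 0.003]
contact_force: [-0.3, 1.0, -1.5]
width: 0.0135
red [-50.1 -44.   30.5] blue [ 89.9 -43.6  33. ] yel [19.6 46.2 30.5] 
origin base mm [19.9  1.1 24.6] yaw err deg 0.16 tilt axis z [-0.0197  0.0102  0.9998]
tool z [ 0.0197 -0.0102 -0.9998] pos [ 0.5944 -0.1691  0.1208] F [-0.3  1.  -1.5] Mo [0.38 0.13 0.18] w 0.0135 t 17.2
```

```bash
python3 -m inch '[[-1,0,0,1,0],[-1,0,0,1,0],[-1,0,0,1,0],[-1,0,0,0,0]]'
python3 -c "
from hand import *
report(manip.get_state())"
python3 -m inch '[[-1,0,0,1,0],[-1,0,0,1,0],[-1,0,0,1,0],[-1,0,0,0,0]]'
python3 - <<'E'
from hand import *
report(manip.get_state())
p=eyes.get_image('side');save('side8',p)
s=cv2.imread('pics/side8.png')[190:320,215:365];cv2.imwrite('pics/m8.png',cv2.resize(s,None,fx=5,fy=5,interpolation=cv2.INTER_CUBIC))
E
```

```text
clock: 17.53
position: [0.5943, -0.1691, 0.1208]
ee_rot: [0.011, 0.649, 0.76, 0.003]
contact_force: [-1.0, 1.1, -1.8]
width: 0.0133
red [-50.1 -44.   30.4] blue [ 89.9 -43.7  33.1] yel [19.7 46.1 30.5] 
origin base mm [19.9  1.1 24.7] yaw err deg 0.16 tilt axis z [-0.0209  0.0106  0.9997]
tool z [ 0.0209 -0.0106 -0.9997] pos [ 0.5943 -0.1691  0.1208] F [-1.   1.1 -1.8] Mo [0.4  0.08 0.11] w 0.0133 t 17.53
clock: 17.87
position: [0.5942, -0.1692, 0.1208]
ee_rot: [0.012, 0.649, 0.76, 0.003]
contact_force: [-1.2, 1.0, -1.8]
width: 0.0136
red [-50.1 -44.1  30.4] blue [ 89.9 -43.7  33.1] yel [19.7 46.1 30.5] 
origin base mm [19.9  1.  24.6] yaw err deg 0.16 tilt axis z [-0.0219  0.011   0.9997]
tool z [ 0.0219 -0.011  -0.9997] pos [ 0.5942 -0.1692  0.1208] F [-1.2  1.  -1.8] Mo [0.4  0.2  0.14] w 0.0136 t 17.87
```

View pics/m8.png

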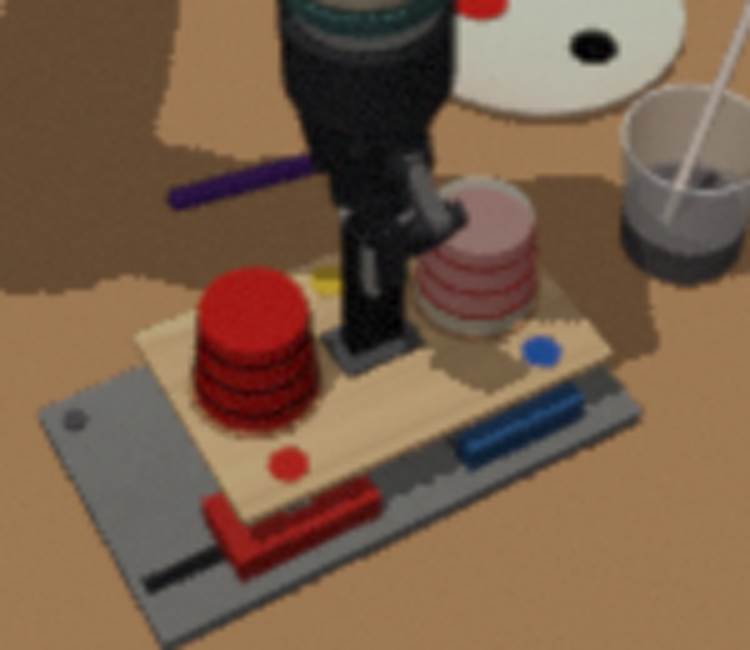

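```bash
cat > chk.py <<'E'
from hand import *
def chk(p,gr,gb):
    im=p['frame'].astype(int);R_,G,B=im[...,0],im[...,1],im[...,2]
    def cen(mask,u,v,r=7):
        ys,xs=np.nonzero(mask);k=(abs(xs-u)<r)&(abs(ys-v)<r);return xs[k].mean(),ys[k].mean(),k.sum()
    c,s=np.cos(.159),np.sin(.159)
    tw=lambda b:np.array([.5759+c*b[0]-s*b[1],-.1763+s*b[0]+c*b[1],b[2]])
    for n,m,g in(('red',(R_>150)&(G<90)&(B<90),gr),('blue',(B>110)&(R_<110),gb)):
        q=cen(m,*g)
        f=lambda a:np.array(proj(p,tw((a[0],-.045,a[1]))))-[q[1],q[0]]
        x=least_squares(f,[-.05 if n=='red' else .09,.053]).x;print(n,np.round(q,1),'base x,z mm if y=-45:',np.round(x*1000,1),'(home z 53.1)')
E
python3 - <<'E'
from chk import *
p=eyes.get_image('side')
chk(p,(289/5+215,464/5+190),(541/5+215,352/5+190))
E
```

```text
red [272.2 282.6  41. ] base x,z mm if y=-45: [-52.5  57.8] (home z 53.1)
blue [322.7 259.8  38. ] base x,z mm if y=-45: [86.9 55.6] (home z 53.1)
```

```bash
python3 - <<'E'
from chk import *
p=eyes.get_image('side');st=manip.get_state();M,t=stagepose(st)
for n,X in(('red',(-.07,-.045,.028)),('blue',(.07,-.045,.028)),('yellow',(0,.045,.028))):
    W=M@np.array(X)+t
    print(n,np.round(inbase(W)*1e3,1),np.round(proj(p,W)[::-1],1),'dz1mm px',np.round(np.array(proj(p,W+[0,0,.001]))-proj(p,W),2)[::-1])
E
```

```text
red [-50.5 -43.8  51.7] [272.6 283.1] dz1mm px [-0.01 -0.24]
blue [ 89.5 -43.4  54.5] [323.2 259.2] dz1mm px [ 0.03 -0.25]
yellow [19.2 46.4 51.8] [280.6 245.7] dz1mm px [-0.   -0.25]
```

```bash
python3 -m inch '[[-1,0,0,0,0],[-1,0,0,0,0],[-1,0,0,0,0]]' 20
python3 - <<'E'
from hand import *
report(manip.get_state())
E
python3 -m inch '[[-0.65,0,0,0,0],[-0.6,0,0,0,0],[-0.5,0,0,0,0],[-0.4,0,0,0,0],[-0.4,0,0,0,0]]' 20
python3 - <<'E'
from chk import *
report(manip.get_state())
p=eyes.get_image('side');save('side9',p);save('wrist9',eyes.get_image('wrist'))
s=cv2.imread('pics/side9.png')[190:320,215:365];cv2.imwrite('pics/m9.png',cv2.resize(s,None,fx=5,fy=5,interpolation=cv2.INTER_CUBIC))
chk(p,(272.2,282.6),(322.7,259.8))
E
```

```text
clock: 18.27
position: [0.5942, -0.1692, 0.1207]
ee_rot: [0.012, 0.649, 0.76, 0.003]
contact_force: [-2.6, 1.7, 3.2]
width: 0.0131
red [-50.1 -44.1  30.3] blue [ 89.9 -43.7  33. ] yel [19.7 46.1 30.4] 
origin base mm [19.9  1.  24.5] yaw err deg 0.16 tilt axis z [-0.0214  0.0108  0.9997]
tool z [ 0.0214 -0.0108 -0.9997] pos [ 0.5942 -0.1692  0.1207] F [-2.6  1.7  3.2] Mo [0.47 0.29 0.18] w 0.0131 t 18.27
clock: 18.68
position: [0.5964, -0.1716, 0.1192]
ee_rot: [0.014, 0.65, 0.76, 0.002]
contact_force: [-0.5, -0.2, 0.8]
width: 0.0259
red [-48.1 -47.2  28.8] blue [ 91.8 -46.9  32. ] yel [21.7 42.9 28.7] 
origin base mm [21.9 -2.2 23.1] yaw err deg 0.13 tilt axis z [-0.0249  0.015   0.9996]
tool z [ 0.0249 -0.015  -0.9996] pos [ 0.5964 -0.1716  0.1192] F [-0.5 -0.2  0.8] Mo [-0.   -0.02 -0.04] w 0.0259 t 18.68
red [272.2 283.2  44. ] base x,z mm if y=-45: [-52.5  55.3] (home z 53.1)
blue [322.6 260.   39. ] base x,z mm if y=-45: [86.5 55.3] (home z 53.1)
```

View pics/m9.png

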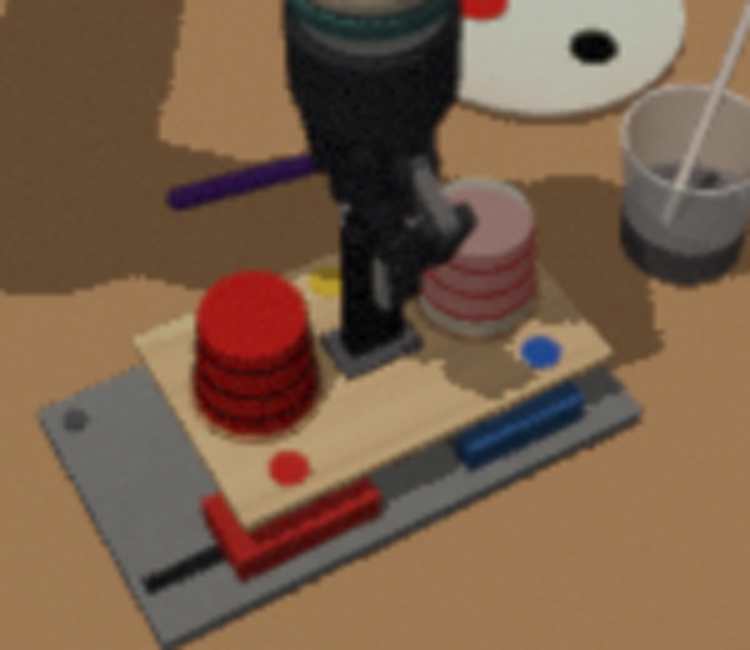

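View pics/wrist9.png

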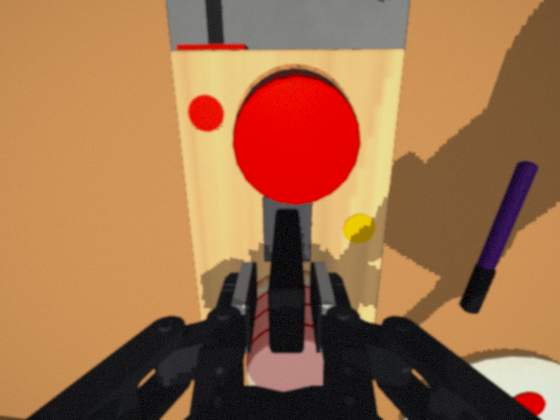

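```bash
python3 -m inch '[[0.2,0,0,0,0],[0.2,0,0,0,0],[0.2,0,0,0,0],[0.2,0,0,0,0],[0.2,0,0,-10,0],[0.2,0,0,-10,0],[0.2,0,0,-20,0],[0.2,0,0,-20,0],[0.2,0,0,-20,0],[0.2,0,0,-25,0],[0.2,0,0,-30,0],[0.2,0,0,-30,0],[0.2,0,0,-20,0],[0.2,0,0,0,0]]'
python3 - <<'E'
from chk import *
report(manip.get_state())
p=eyes.get_image('side');save('side10',p);st=manip.get_state();w=eyes.get_image('wrist');save('wrist10',w)
s=cv2.imread('pics/side10.png')[190:320,215:365];cv2.imwrite('pics/m10.png',cv2.resize(s,None,fx=5,fy=5,interpolation=cv2.INTER_CUBIC))
chk(p,(272.2,282.6),(322.7,259.8))
E
```

```text
clock: 19.95
position: [0.5905, -0.1681, 0.321]
ee_rot: [0.016, 0.649, 0.76, 0.003]
contact_force: [1.5, -0.1, 0.5]
width: 0.0515
red [-53.1 -43.  230.5] blue [ 86.9 -42.7 234. ] yel [ 16.7  47.1 230.4] 
origin base mm [ 17.    2.  224.8] yaw err deg 0.14 tilt axis z [-0.0284  0.0164  0.9995]
tool z [ 0.0284 -0.0164 -0.9995] pos [ 0.5905 -0.1681  0.321 ] F [ 1.5 -0.1  0.5] Mo [-0.05 -0.   -0.01] w 0.0515 t 19.95
red [272.2 283.2  44. ] base x,z mm if y=-45: [-52.5  55.3] (home z 53.1)
blue [322.7 259.8  39. ] base x,z mm if y=-45: [86.8 55.6] (home z 53.1)
```

View pics/m10.png

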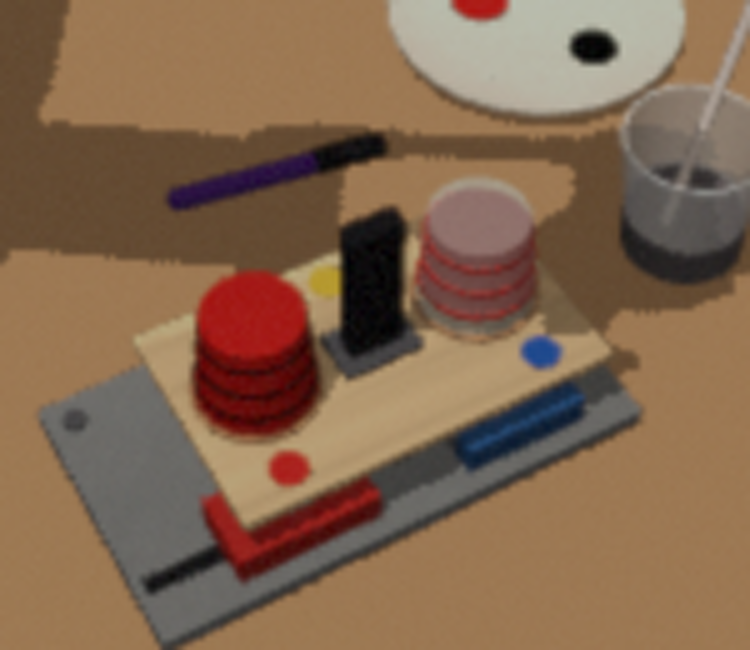

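View pics/wrist10.png

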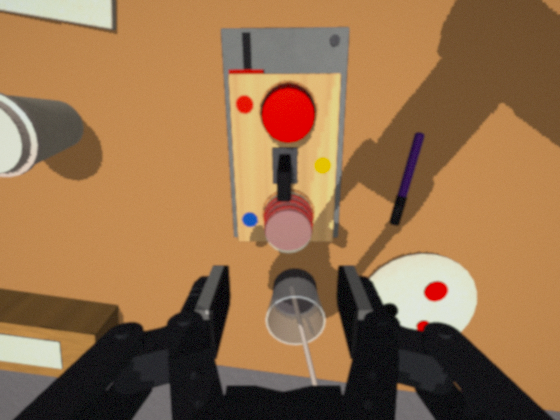

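```bash
python3 -m inch '[[0.2,20,-10,0,0],[0.2,30,-20,0,0],[0.2,30,-20,0,0],[0.2,30,-20,0,0],[0.2,30,-20,0,0],[0.2,10,0,0,0],[0.2,0,0,0,0],[0.2,0,0,0,0]]'
python3 - <<'E'
from chk import *
report(manip.get_state())
st=manip.get_state();w=eyes.get_image('wrist');save('wrist11',w);t=eyes.get_image('top');save('top11',t);save('side11',eyes.get_image('side'))
np.savez('w11.npz',q=st['ee_rot'],p=st['position'])
K,Rm,tt=cam(w,st);print('wrist cam at',-Rm.T@tt,'dir',Rm[2]);K,Rm,tt=cam(t);print('top cam',-Rm.T@tt)
cv2.imwrite('pics/t11.png',cv2.resize(cv2.imread('pics/top11.png')[180:280,285:365],None,fx=6,fy=6,interpolation=cv2.INTER_CUBIC))
E
```

```text
clock: 20.72
position: [0.4654, -0.0283, 0.2975]
ee_rot: [0.002, 0.65, 0.759, -0.004]
contact_force: [0.2, 0.1, 0.2]
width: 0.0511
red [-157.9  115.7  208.4] blue [-17.9 115.7 207.9] yel [-87.9 205.7 207.5] 
origin base mm [-87.9 160.7 201.3] yaw err deg -0.02 tilt axis z [0.0024 0.0079 1.    ]
tool z [-0.0024 -0.0079 -1.    ] pos [ 0.4654 -0.0283  0.2975] F [0.2 0.1 0.2] Mo [ 0.03 -0.   -0.03] w 0.0511 t 20.72
wrist cam at [ 0.38301099 -0.04099931  0.42575297] dir [ 0.32233524  0.04315733 -0.94564128]
top cam [ 3.81669610e-01 -4.21610478e-04  1.28469946e+00]
```

View pics/t11.png

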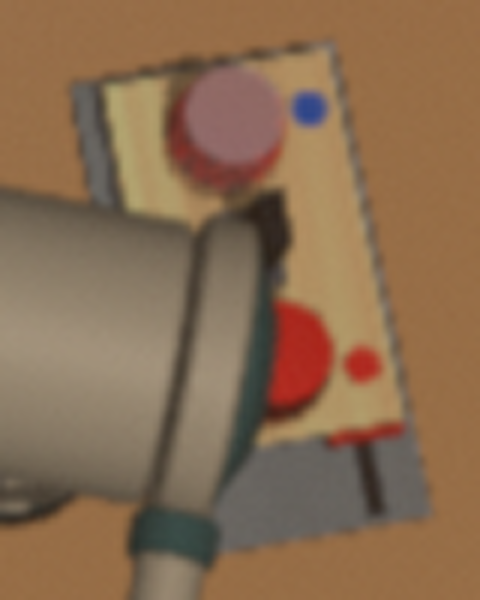

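View pics/wrist11.png

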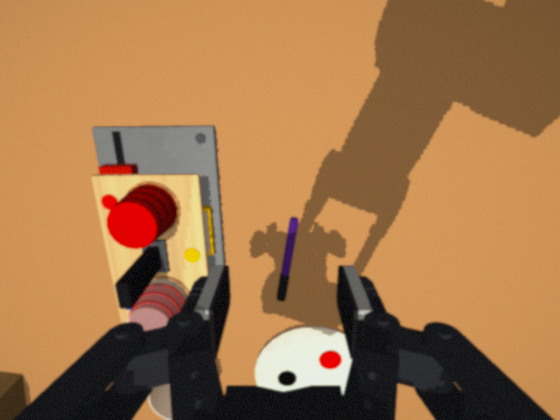

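```bash
python3 -m inch '[[0.2,12,15,-0,0],[0.2,12,15,20,0],[0.2,12,15,20,0],[0.2,12,10,20,0],[0.2,5,5,20,0],[0.2,0,0,15,0],[0.2,0,0,0,0],[0.2,0,0,0,0]]'
python3 - <<'E'
from chk import *
report(manip.get_state())
st=manip.get_state();w=eyes.get_image('wrist');save('wrist12',w);t=eyes.get_image('top');save('top12',t);save('side12',eyes.get_image('side'))
a=cv2.resize(cv2.imread('pics/wrist12.png')[0:360,0:230],None,fx=1.65,fy=1.65,interpolation=cv2.INTER_CUBIC)
b=cv2.resize(cv2.imread('pics/top12.png')[180:280,285:365],None,fx=5,fy=5,interpolation=cv2.INTER_CUBIC)
c=np.zeros((600,800,3),np.uint8);c[:a.shape[0],:a.shape[1]]=a[:600];c[:500,395:795]=b;cv2.imwrite('pics/c12.png',c)
E
```

```text
clock: 21.53
position: [0.5323, 0.0239, 0.1973]
ee_rot: [0.006, 0.656, 0.755, -0.003]
contact_force: [-0.5, -0.1, 0.5]
width: 0.0515
red [-83.8 157.4 108. ] blue [ 56.2 155.4 108.5] yel [-12.5 246.4 107. ] 
origin base mm [-13.1 201.3 101.2] yaw err deg -0.81 tilt axis z [-0.0054  0.0134  0.9999]
tool z [ 0.0054 -0.0134 -0.9999] pos [0.5323 0.0239 0.1973] F [-0.5 -0.1  0.5] Mo [ 0.02 -0.03 -0.04] w 0.0515 t 21.53
```

View pics/c12.png

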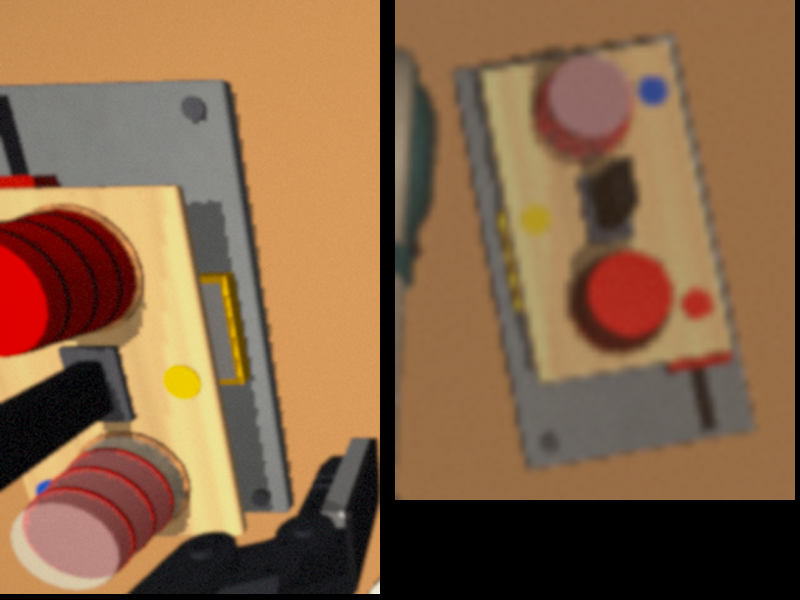

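```bash
cat > full.py <<'E'
from hand import *
def cencol(im,name,u,v,r=7):
    im=im.astype(int);A,G,B=im[...,0],im[...,1],im[...,2]
    m={'red':(A>140)&(G<90)&(B<90),'blue':(B>100)&(A<110)&(B>A+30),'yel':(A>140)&(G>110)&(B<70)}[name]
    ys,xs=np.nonzero(m);k=(abs(xs-u)<r)&(abs(ys-v)<r);return xs[k].mean(),ys[k].mean()
def fullfit(cams,Bo,So,sig=dict(top=.4,side=.4,wrist=.8)):
    names=list(cams)
    def res(q):
        a=BA+q[2];Rb=R.from_euler('z',a).as_matrix();tb=np.array([BX+q[0],BY+q[1],0])
        Rs=R.from_rotvec(q[6:9]).as_matrix();ts=q[3:6]
        off={n:q[9+2*i:11+2*i] for i,n in enumerate(names)}
        r=[]
        for n,X,uv in Bo:
            p,st=cams[n];v,u=proj(p,Rb@(np.array(X)/1000)+tb,st);r+=[(u+off[n][0]-uv[0])/sig[n],(v+off[n][1]-uv[1])/sig[n]]
        for n,X,uv in So:
            p,st=cams[n];v,u=proj(p,Rb@(Rs@(np.array(X)/1000)+ts)+tb,st);r+=[(u+off[n][0]-uv[0])/sig[n],(v+off[n][1]-uv[1])/sig[n]]
        for n in names: r+=list(off[n]/(1.0 if n!='wrist' else 3))
        r+=list(q[:3]/[.003,.003,.01]);return np.array(r)
    q0=np.r_[0,0,0,.019,0,.0251,0,0,0,np.zeros(2*len(names))]
    s=least_squares(res,q0,loss='soft_l1')
    C=np.linalg.inv(s.jac.T@s.jac);sd=np.sqrt(np.diag(C))
    print('base d',np.round(s.x[:3]*1e3,1),'stage mm',np.round(s.x[3:6]*1e3,2),'+-',np.round(sd[3:6]*1e3,2),'rot mrad',np.round(s.x[6:9]*1e3,1),'+-',np.round(sd[6:9]*1e3,1),'off',np.round(s.x[9:],1))
    Rs=R.from_rotvec(s.x[6:9]).as_matrix()
    for k,f in FE.items(): print(k,np.round((Rs@np.array(f)+s.x[3:6])*1e3,1))
    print(np.round(res(s.x)[:2*(len(Bo)+len(So))].reshape(-1,2),1).tolist())
    return s
E
cat > run12.py <<'E'
from full import *
st=manip.get_state();cams={n:(eyes.get_image(n),st if n=='wrist' else None) for n in('top','side','wrist')}
t5=lambda u,v:((u-395+.5)/5-.5+285,(v+.5)/5-.5+180)
s5=lambda u,v:((u+.5)/5-.5+215,(v+.5)/5-.5+190)
sb=lambda u,v:((u+.5)/5-.5+215,(v+.5)/5-.5+230)
w=lambda u,v:((u+.5)/1.65-.5,(v+.5)/1.65-.5)
Bo=[('top',(134,75,12),t5(457,70)),('top',(-134,75,12),t5(530,467)),('top',(-134,-75,12),t5(754,428)),
('side',(-134,75,12),sb(40,212)),('side',(134,-75,12),sb(640,210)),('side',(-134,-75,12),sb(163,436)),('side',(134,75,12),sb(490,18)),
('wrist',(-134,75,12),w(228,81)),('wrist',(134,75,12),w(290,511)),('wrist',(-33,65,25.1),w(233,274)),('wrist',(33,65,25.1),w(246,383))]
So=[('top',(102,62,28),t5(482,70)),('top',(102,-62,28),t5(672,36)),('top',(-102,62,28),t5(543,381)),('top',(-102,-62,28),t5(732,350)),
('side',(-102,62,28),s5(136,338)),('side',(-102,-62,28),s5(245,521)),('side',(102,-62,28),s5(612,352)),('side',(-62,0,86),s5(251,314)),
('wrist',(-102,62,28),w(181,186)),('wrist',(102,62,28),w(243,533))]
D=dict(red=(-70,-45,28),blue=(70,-45,28),yel=(0,45,28))
for n,k,uv in [('top','red',t5(697,303)),('top','blue',t5(653,91)),('top','yel',t5(536,220)),('side','red',s5(289,468)),('side','blue',s5(541,352)),('side','yel',s5(325,281)),('wrist','yel',w(182,382))]:
    c=cencol(cams[n][0]['frame'],k,*uv,r=7 if n!='wrist' else 16);print(n,k,np.round(uv,1),np.round(c,1));So.append((n,D[k],c))
fullfit(cams,Bo,So)
for drop in('top','side','wrist'):
    print('without',drop);fullfit({n:c for n,c in cams.items() if n!=drop},[b for b in Bo if b[0]!=drop],[b for b in So if b[0]!=drop])
E
python3 run12.py
```

```text
top red [345.  240.2] [343.5 239.9]
top blue [336.2 197.8] [336.  197.8]
top yel [312.8 223.6] [312.4 223.5]
side red [272.4 283.2] [272.3 283.2]
side blue [322.8 260. ] [322.9 259.8]
side yel [279.6 245.8] [279.8 245.9]
wrist yel [110.1 231.3] [110.7 229.7]
base d [2.1 2.8 0.4] stage mm [17.81 -1.09 26.75] +- [0.61 0.85 1.04] rot mrad [-28.    0.2  -1.3] +- [13.   6.5  4.6] off [ 1.1  0.4 -0.4  1.3 -0.5 -3. ]
red [-52.2 -45.8  34.5]
blue [ 87.8 -46.   34.5]
yel [17.9 44.1 32. ]
[[-1.6, -1.8], [-2.2, 0.3], [0.2, 0.6], [-1.2, -2.5], [2.7, 0.5], [-0.2, 2.7], [-0.6, -1.4], [-0.3, -0.8], [0.0, -0.1], [-3.2, 1.3], [0.1, 0.4], [-0.2, -0.6], [-0.6, 0.9], [-2.4, 0.4], [0.6, -0.4], [-2.2, -0.4], [-1.0, 0.4], [1.9, -1.0], [1.5, 0.4], [-0.1, -1.1], [0.5, 0.5], [3.5, 0.9], [1.3, -0.7], [0.8, -0.5], [-0.3, -0.6], [0.1, 0.3], [1.5, 0.8], [1.2, 0.1]]
without top
base d [2.1 3.7 0.1] stage mm [17.72 -1.72 26.93] +- [0.69 0.91 1.03] rot mrad [-32.1   0.4  -2. ] +- [13.4  6.4  4.9] off [-0.4  1.5 -1.2 -3.2]
red [-52.4 -46.3  34.9]
blue [ 87.6 -46.6  34.8]
yel [17.8 43.5 32. ]
[[-1.2, -2.7], [2.5, 0.4]
[... 460 characters left out ...]
.5], [0.1, 0.9], [-0.2, -1.1], [0.1, -0.1], [-3.3, 1.1], [0.1, 0.3], [0.1, -0.8], [-0.7, 1.3], [-2.0, 0.1], [0.3, -0.5], [-0.2, -0.5], [0.4, 0.5], [3.4, 0.9], [1.3, -0.4], [1.1, -0.7], [1.3, -0.0]]
without wrist
base d [1.  1.2 1.6] stage mm [18.5   0.95 23.96] +- [0.92 1.07 2.  ] rot mrad [-30.2   0.8  -0.7] +- [15.  10.   6.7] off [ 1.2  0.1 -0.2  0.8]
red [-51.5 -43.8  31.9]
blue [ 88.5 -43.9  31.8]
yel [18.5 46.1 29.1]
[[-0.3, -1.8], [-0.5, 0.3], [1.8, 0.4], [-1.2, -2.3], [3.1, 0.4], [0.0, 3.2], [-0.4, -1.6], [-0.7, -0.3], [-1.3, 1.0], [-2.7, 0.4], [0.0, -0.6], [-2.1, -0.2], [-1.0, 0.3], [1.4, -1.2], [1.4, 0.6], [3.0, 0.8], [0.6, -0.6], [0.4, -0.4], [-0.3, -0.7], [-0.3, 0.2], [1.3, 1.0]]
```

```bash
python3 -m inch '[[0.2,0,0,-20,0],[0.2,0,0,-20,0],[0.2,-15,0,-20,0],[0.2,-25,0,-15,0],[0.2,-30,0,0,0],[0.2,-30,0,0,0],[0.2,-30,0,0,0],[0.2,-30,0,0,0],[0.2,-30,0,0,0],[0.2,-30,0,0,0],[0.2,-30,0,0,0],[0.2,-30,0,0,0],[0.2,-30,0,0,0],[0.2,-20,0,0,0],[0.2,0,0,0,0]]'
python3 - <<'E'
from chk import *
report(manip.get_state())
st=manip.get_state();w=eyes.get_image('wrist');save('wrist13',w)
K,Rm,tt=cam(w,st);print(K,-Rm.T@tt)
E
```

```text
clock: 23.08
position: [0.5793, -0.3172, 0.3001]
ee_rot: [0.021, 0.654, 0.756, 0.002]
contact_force: [-0.5, -1.0, -0.0]
width: 0.051
red [ -87.3 -188.5  209.6] blue [  52.6 -189.9  213.9] yel [-16.4 -99.2 209.2] 
origin base mm [ -16.7 -144.4  204. ] yaw err deg -0.58 tilt axis z [-0.0345  0.0241  0.9991]
tool z [ 0.0345 -0.0241 -0.9991] pos [ 0.5793 -0.3172  0.3001] F [-0.5 -1.  -0. ] Mo [-0.02  0.   -0.04] w 0.051 t 23.08
[[333.04533956   0.         283.07101329]
 [  0.         333.04533956 209.68988398]
 [  0.           0.           1.        ]] [ 0.49205525 -0.32700247  0.42532199]
```

View pics/wrist13.png

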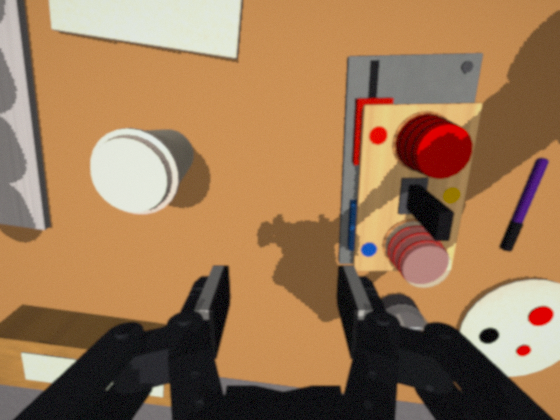

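```bash
python3 -m inch '[[0.2,-5,-5,20,0],[0.2,-5,-5,25,0],[0.2,-5,-5,25,0],[0.2,0,-5,25,0],[0.2,0,0,25,0],[0.2,0,0,20,0],[0.2,0,0,10,0],[0.2,0,0,0,0]]'
python3 - <<'E'
from chk import *
report(manip.get_state())
st=manip.get_state();w=eyes.get_image('wrist');save('wrist14',w)
a=cv2.imread('pics/wrist14.png')[:,260:];cv2.imwrite('pics/w14.png',cv2.resize(a,None,fx=1.42,fy=1.42,interpolation=cv2.INTER_CUBIC))
E
```

```text
clock: 23.8
position: [0.5678, -0.3293, 0.1535]
ee_rot: [0.025, 0.652, 0.757, 0.006]
contact_force: [-0.3, -0.0, -0.1]
width: 0.0514
red [ -99.3 -199.1   62.4] blue [  40.6 -199.9   68.3] yel [ -28.7 -109.6   62.6] 
origin base mm [ -28.8 -154.7   57.5] yaw err deg -0.31 tilt axis z [-0.0462  0.0236  0.9987]
tool z [ 0.0462 -0.0236 -0.9987] pos [ 0.5678 -0.3293  0.1535] F [-0.3 -0.  -0.1] Mo [ 0.03 -0.03 -0.04] w 0.0514 t 23.8
```

View pics/w14.png

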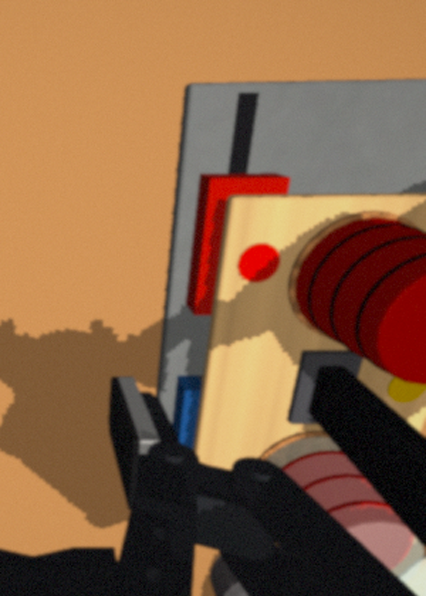

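```bash
python3 - <<'E'
import cv2
a=cv2.imread('pics/wrist14.png')[50:230,370:570];cv2.imwrite('pics/w14b.png',cv2.resize(a,None,fx=4,fy=4,interpolation=cv2.INTER_CUBIC)[:600])
E
```

```text
(no output)
```

View pics/w14b.png

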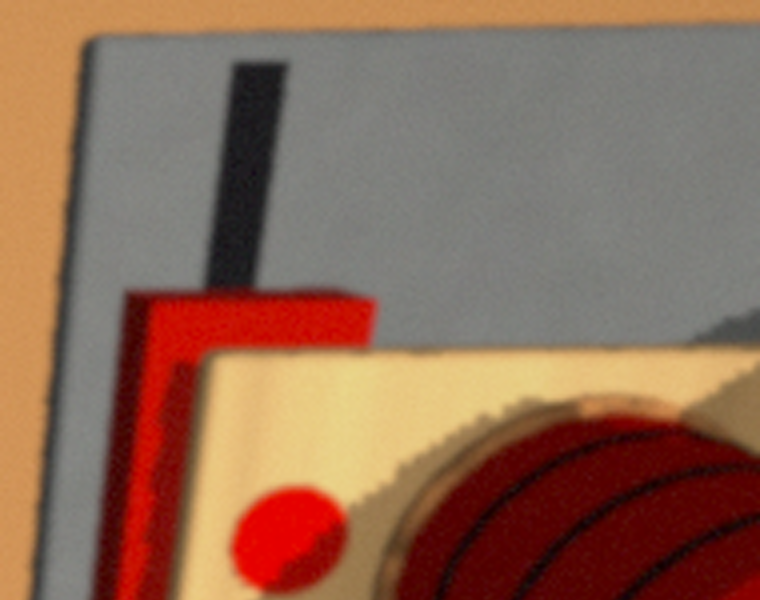

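```bash
cat > bund.py <<'E'
from hand import *
from full import cencol
st=manip.get_state();w14=eyes.get_image('wrist');top=eyes.get_image('top');side=eyes.get_image('side')
q12=np.array([.006,.656,.755,-.003]);st12=dict(position=np.array([.5323,.0239,.1973]),ee_rot=q12/np.linalg.norm(q12))
C={'top':cam(top),'side':cam(side),'w12':cam(w14,st12),'w14':cam(w14,st)}
t5=lambda u,v:((u-395+.5)/5-.5+285,(v+.5)/5-.5+180)
t6=lambda u,v:((u+.5)/6-.5+285,(v+.5)/6-.5+180)
s5=lambda u,v:((u+.5)/5-.5+215,(v+.5)/5-.5+190)
sb=lambda u,v:((u+.5)/5-.5+215,(v+.5)/5-.5+230)
w=lambda u,v:((u+.5)/1.65-.5,(v+.5)/1.65-.5)
w4=lambda u,v:((u+.5)/4-.5+370,(v+.5)/4-.5+50)
L=[]
def b(n,X,uv,kind='b'): L.append((n,np.array(X)/1e3,uv,kind))
for X,uv in [((134,75,12),(72,82)),((134,-75,12),(335,42)),((-134,75,12),(160,562)),((-134,-75,12),(432,518)),((33,65,25.1),(124,252)),((33,25,25.1),(197,240)),((-33,65,25.1),(145,372)),((-33,25,25.1),(216,358)),((103,-45,30),(302,93))]: b('top',X,t6(*uv))
for X,uv in [((38,-25,30),(303,307)),((38,-65,30),(377,294)),((-38,-25,30),(328,445)),((-38,-65,30),(403,430)),((0,-45,29),(354,368))]: b('top',X,t6(*uv),'c')
for X,uv in [((-134,75,12),(40,212)),((134,75,12),(490,18)),((134,-75,12),(640,210)),((-134,-75,12),(163,436)),((-33,65,25.1),(225,127)),((33,65,25.1),(335,83)),((33,25,25.1),(371,130)),((-33,25,25.1),(262,183))]: b('side',X,sb(*uv))
for X,uv in [((-38,-25,30),(203,300)),((38,-25,30),(340,238)),((38,-65,30),(382,293)),((-38,-65,30),(240,365)),((0,-45,29),(292,298))]: b('side',X,sb(*uv),'c')
for X,uv in [((-134,75,12),(228,81)),((134,75,12),(290,511)),((-33,65,25.1),(233,274)),((33,65,25.1),(246,383))]: b('w12',X,w(*uv))
b('w14',(-134,-75,12),w4(95,38))
for X,uv in [((-38,-65,30),(153,303)),((-38,-25,30),(375,300))]: b('w14',X,w4(*uv),'c')
for X,uv in [((102,62,28),(482,70)),((102,-62,28),(672,36)),((-102,62,28),(543,381)),((-102,-62,28),(732,350)),((-70,-45,28),(697,303)),((70,-45,28),(653,91)),((0,45,28),(536,220))]: b('top',X,t5(*uv),'s')
for X,uv in [((-102,62,28),(136,338)),((-102,-62,28),(245,521)),((102,-62,28),(612,352)),((-62,0,86),(251,314))]: b('side',X,s5(*uv),'s')
for X,uv in [((-70,-45,28),(272.3,283.2)),((70,-45,28),(322.8,259.8)),((0,45,28),(279.8,245.9))]: b('side',X,uv,'s')
for X,uv in [((-102,62,28),(181,186)),((102,62,28),(243,533)),((0,45,28),(182,382))]: b('w12',X,w(*uv),'s')
for X,uv in [((-102,-62,28),(208,352)),((-70,-45,28),(290,539))]: b('w14',X,w4(*uv),'s')
sig=dict(top=.35,side=.35,w12=.8,w14=.6)
names=list(C)
def res(q,full=True):
    Rb=R.from_euler('z',BA+q[2]).as_matrix();tb=np.array([BX+q[0],BY+q[1],0]);c=BC+q[9]
    Rs=R.from_rotvec(q[6:9]).as_matrix();r=[]
    for n,X,uv,k in L:
        if k=='s': P=Rs@X+q[3:6]
        else: P=X+([c,0,0] if k=='c' else np.zeros(3))
        P=Rb@P+tb;i=10+6*names.index(n);K,Rm,t=C[n]
        Y=K@(R.from_rotvec(q[i+3:i+6]).as_matrix()@(Rm@P+t)+q[i:i+3]);r+=list((Y[:2]/Y[2]-uv)/sig[n])
    if not full: return np.array(r)
    for j in range(len(names)): r+=list(q[10+6*j:13+6*j]/.002)+list(q[13+6*j:16+6*j]/.004)
    return np.array(r)
q0=np.zeros(10+6*len(names));q0[3:6]=[.019,0,.0251]
def show(fix=None,tag=''):
    s=least_squares(lambda q:res(q),q0,loss='soft_l1') if fix is None else least_squares(lambda q:np.r_[res(q),fix(q)],q0,loss='soft_l1')
    sd=np.sqrt(np.diag(np.linalg.pinv(s.jac.T@s.jac)))
    print(tag,'cost',round(s.cost,2),'c',round((BC+s.x[9])*1e3,1),'stage',np.round(s.x[3:6]*1e3,2),'+-',np.round(sd[3:6]*1e3,2),'rot mrad',np.round(s.x[6:9]*1e3,1),'+-',np.round(sd[6:9]*1e3,1))
    Rs=R.from_rotvec(s.x[6:9]).as_matrix()
    for k,f in FE.items(): print('  ',k,np.round((Rs@np.array(f)+s.x[3:6])*1e3,1),end='')
    print();return s
if __name__=='__main__':
    s=show(tag='free')
    for l,r in zip(L,res(s.x,False).reshape(-1,2)):
        if abs(r).max()>2: print(l[0],l[3],l[1]*1e3,np.round(r,1))
    show(lambda q:np.r_[(q[4])/1e-4,(q[5]-.0251)/1e-4,q[6:8]/1e-3,(q[3]-(BC+q[9]+.07))/1e-4],'home')
    show(lambda q:np.r_[(q[5]-.0251)/1e-4,q[6:8]/1e-3],'level at home z')
    del L[[i for i,l in enumerate(L) if l[0]=='w12'][0]:]if 0 else L[:0]
E
python3 bund.py
```

```text
File "bund.py", line 53
    del L[[i for i,l in enumerate(L) if l[0]=='w12'][0]:]if 0 else L[:0]
        ^^^^^^^^^^^^^^^^^^^^^^^^^^^^^^^^^^^^^^^^^^^^^^^^^^^^^^^^^^^^^^^^
SyntaxError: cannot delete conditional expression
```

```bash
sed -i '$d' bund.py; python3 bund.py
```

```text
free cost 44.79 c -50.8 stage [18.1  -0.89 27.2 ] +- [0.44 0.64 0.77] rot mrad [-19.6  -1.1  -1.3] +- [12.   7.2  3.5]
   red [-52.  -45.7  34.5]   blue [ 88.  -45.8  34.7]   yel [18.2 44.2 32.8]
side b [-134.   75.   12.] [-0.8 -2.3]
side b [-134.  -75.   12.] [0.4 3. ]
side b [33.  25.  25.1] [1.  2.3]
side c [ 38. -25.  30.] [ 0.8 -2. ]
w12 b [-33.   65.   25.1] [-3.   1.4]
top s [-102.   62.   28.] [-2.1  0.8]
side s [-62.   0.  86.] [2.1 1.3]
w14 s [-102.  -62.   28.] [3.1 0.6]
home cost 50.63 c -51.2 stage [18.75  0.   25.13] +- [0.34 0.1  0.1 ] rot mrad [-0.1 -0.1 -2.1] +- [1.  1.  3.2]
   red [-51.3 -44.9  31.6]   blue [ 88.7 -45.1  31.6]   yel [18.8 45.  31.6]
level at home z cost 49.52 c -50.9 stage [18.48  0.03 25.14] +- [0.38 0.39 0.11] rot mrad [-0.1  0.  -0.6] +- [1.  1.  3.4]
   red [-51.5 -44.9  31.6]   blue [ 88.5 -45.   31.6]   yel [18.5 45.  31.6]
```

```bash
python3 -m inch '[[-1,0,0,0,0],[-1,10,-3,0,0],[-1,20,-4,0,0],[-1,20,-4,0,0],[-1,20,-4,0,0],[-1,15,-4,0,0],[-1,5,0,0,0],[-1,0,0,0,0],[-1,0,0,0,0]]'
cat > tip.py <<'E'
from hand import *
def tip():
    st=manip.get_state();M=Rq(st['ee_rot']).as_matrix();t=np.array(st['position'])+M@[0,0,.014]
    print('tip base mm',np.round(inbase(t)*1e3,2),'toolz',np.round(M[:,2],4),'F',np.round(st['contact_force'],2),'Mo',np.round(st['moment'],2),'w',round(float(st['width']),4),'t',round(float(st['clock']),2))
    xb=inbase(M[:,0]+[BX,BY,0]);print('toolx in base',np.round(xb,3))
tip()
E
python3 tip.py; python3 - <<'E'
from h import *
save('wrist15',eyes.get_image('wrist'))
E
```

```text
clock: 24.75
position: [0.539, -0.242, 0.1618]
ee_rot: [0.037, 0.653, 0.757, 0.008]
contact_force: [0.9, 0.2, 0.5]
width: -0.0005
tip base mm [-45.92 -60.49 147.81] toolz [ 0.0665 -0.0373 -0.9971] F [0.9  0.19 0.47] Mo [-0.    0.02 -0.03] w -0.0005 t 24.75
toolx in base [ 0.009  0.999 -0.047]
```

View pics/wrist15.png

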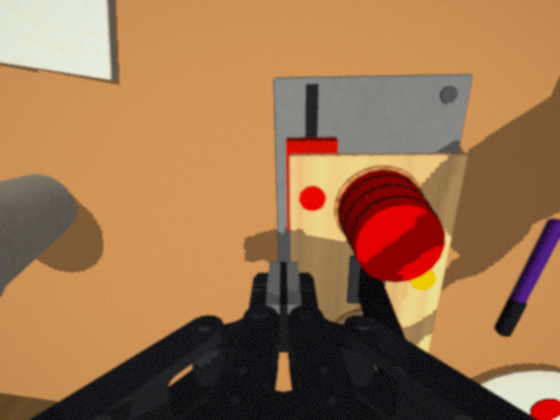

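```bash
python3 -m inch '[[-1,2,-2,5,0],[-1,3,-2,10,0],[-1,2,-2,15,0],[-1,2,-2,15,0],[-1,2,-2,15,0],[-1,0,0,10,0],[-1,0,0,0,0]]'; python3 tip.py
```

```text
clock: 25.38
position: [0.5361, -0.2422, 0.0884]
ee_rot: [0.042, 0.654, 0.755, 0.008]
contact_force: [-0.1, 0.9, -0.8]
width: -0.0001
tip base mm [-48.73 -60.27  74.43] toolz [ 0.0732 -0.0432 -0.9964] F [-0.07  0.92 -0.79] Mo [ 0.04  0.06 -0.02] w -0.0001 t 25.38
toolx in base [ 0.014  0.998 -0.053]
```

```bash
python3 -m inch '[[-1,3,-2,3,0],[-1,3,-2,4,0],[-1,1,-1,4,0],[-1,0,0,3,0],[-1,0,0,0,0]]'; python3 tip.py;  python3 -m inch '[[-1,0,0,1,0],[-1,0,0,1,0],[-1,0,0,0,0]]'; python3 tip.py
```

```text
clock: 25.8
position: [0.5336, -0.2399, 0.0749]
ee_rot: [0.046, 0.655, 0.755, 0.007]
contact_force: [0.6, 0.5, 0.2]
width: 0.0001
tip base mm [-50.77 -57.8   61.01] toolz [ 0.0788 -0.0488 -0.9957] F [0.59 0.49 0.22] Mo [0.01 0.02 0.02] w 0.0001 t 25.8
toolx in base [ 0.015  0.998 -0.059]
clock: 26.05
position: [0.5347, -0.2406, 0.0741]
ee_rot: [0.047, 0.655, 0.755, 0.008]
contact_force: [-0.6, -0.9, -0.2]
width: -0.0001
tip base mm [-49.83 -58.59  60.18] toolz [ 0.0814 -0.0504 -0.9954] F [-0.62 -0.88 -0.17] Mo [-0.03  0.05  0.02] w -0.0001 t 26.05
toolx in base [ 0.015  0.998 -0.061]
```

```bash
python3 -m inch '[[-1,3,-1,2,0],[-1,3,-1,2,0],[-1,0,0,1,0],[-1,0,0,0,0]]'; python3 tip.py;  python3 -m inch '[[-1,0,0,1.5,0],[-1,0,0,1,0],[-1,0,0,0,0]]'; python3 tip.py
```

```text
clock: 26.38
position: [0.5361, -0.2412, 0.0737]
ee_rot: [0.056, 0.653, 0.755, 0.006]
contact_force: [0.1, 0.2, -0.1]
width: 0.0001
tip base mm [-48.35 -59.65  59.84] toolz [ 0.092  -0.0635 -0.9937] F [ 0.09  0.19 -0.07] Mo [-0.01 -0.   -0.01] w 0.0001 t 26.38
toolx in base [ 0.014  0.997 -0.076]
clock: 26.63
position: [0.5375, -0.242, 0.072]
ee_rot: [0.057, 0.653, 0.755, 0.006]
contact_force: [0.7, -2.7, 0.6]
width: -0.0004
tip base mm [-47.1  -60.71  58.1 ] toolz [ 0.0947 -0.0653 -0.9934] F [ 0.71 -2.68  0.62] Mo [-0.16  0.06 -0.05] w -0.0004 t 26.63
toolx in base [ 0.014  0.997 -0.078]
```

```bash
python3 -m inch '[[-1,-6,0,-3,0],[-1,-8,0,-10,0],[-1,-8,0,-20,0],[-1,-5,0,-25,0],[-1,-5,0,-25,0],[-1,0,0,-20,0],[-1,0,0,0,0]]'; python3 tip.py
python3 - <<'E'
from chk import *
p=eyes.get_image('side');save('side16',p);save('wrist16',eyes.get_image('wrist'))
s=cv2.imread('pics/side16.png')[190:320,215:365];cv2.imwrite('pics/m16.png',cv2.resize(s,None,fx=5,fy=5,interpolation=cv2.INTER_CUBIC))
chk(p,(272.2,282.6),(322.7,259.8))
E
```

```text
clock: 27.22
position: [0.5277, -0.2643, 0.1742]
ee_rot: [0.046, 0.653, 0.756, 0.006]
contact_force: [-0.7, -1.1, 0.2]
width: -0.0003
tip base mm [-60.45 -80.93 160.31] toolz [ 0.0777 -0.0507 -0.9957] F [-0.68 -1.11  0.22] Mo [ 0.02 -0.01 -0.03] w -0.0003 t 27.22
toolx in base [ 0.012  0.998 -0.061]
red [272.4 283.2  44. ] base x,z mm if y=-45: [-52.2  54.9] (home z 53.1)chk.py:5: RuntimeWarning: Mean of empty slice.
  ys,xs=np.nonzero(mask);k=(abs(xs-u)<r)&(abs(ys-v)<r);return xs[k].mean(),ys[k].mean(),k.sum()
  ret = ret.dtype.type(ret / rcount)
Traceback (most recent call last):
  File "chk.py", line 11, in chk
    x=least_squares(f,[-.05 if n=='red' else .09,.053]).x;print(n,np.round(q,1),'base x,z mm if y=-45:',np.round(x*1000,1),'(home z 53.1)')
      ~~~~~~~~~~~~~^^^^^^^^^^^^^^^^^^^^^^^^^^^^^^^^^^^^
ValueError: Residuals are not finite in the initial point.
```

View pics/m16.png

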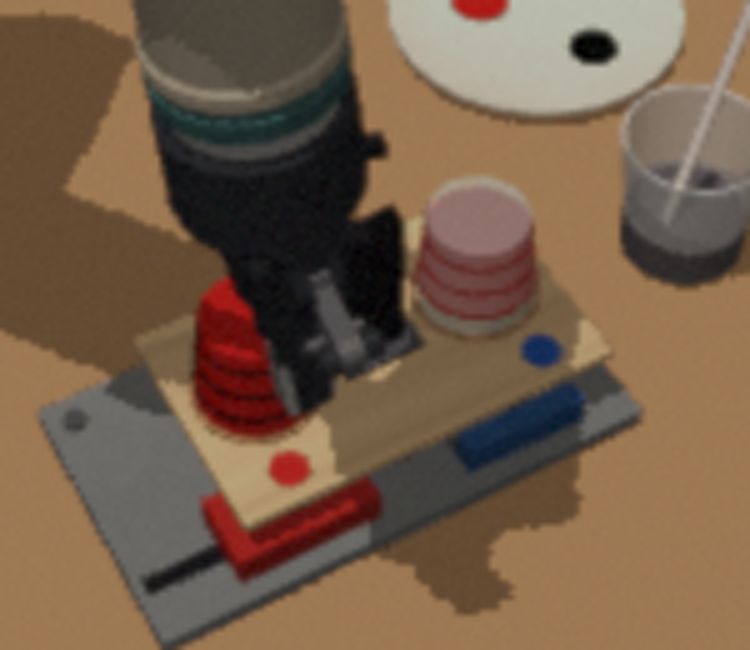

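```bash
python3 -m inch '[[-1,8,5,0,0],[-1,15,8,0,0],[-1,15,8,0,0],[-1,15,8,0,0],[-1,8,3,0,0],[-1,0,0,0,0],[-1,0,0,0,0]]'; python3 tip.py
```

```text
clock: 27.9
position: [0.5444, -0.1893, 0.157]
ee_rot: [0.032, 0.654, 0.756, 0.004]
contact_force: [-0.0, -0.2, -0.4]
width: 0.0
tip base mm [-32.68  -9.21 142.98] toolz [ 0.0531 -0.0352 -0.998 ] F [-0.03 -0.21 -0.35] Mo [-0.02  0.03  0.02] w 0.0 t 27.9
toolx in base [ 0.011  0.999 -0.042]
```

```bash
python3 -m inch '[[-1,-2,2,5,0],[-1,-2,2,5,0],[-1,0,0,5,0],[-1,0,0,5,0],[-1,0,0,0,0]]'; python3 tip.py;python3 -m inch '[[-1,0,0,2,0],[-1,0,0,2,0],[-1,0,0,1,0],[-1,0,0,0,0]]'; python3 tip.py
```

```text
clock: 28.32
position: [0.5493, -0.1957, 0.1336]
ee_rot: [0.03, 0.654, 0.756, 0.003]
contact_force: [-1.0, 1.1, 0.1]
width: 0.0002
tip base mm [-28.87 -16.28 119.61] toolz [ 0.0501 -0.0353 -0.9981] F [-1.    1.06  0.09] Mo [0.02 0.03 0.05] w 0.0002 t 28.32
toolx in base [ 0.012  0.999 -0.042]
clock: 28.65
position: [0.5491, -0.1971, 0.1276]
ee_rot: [0.03, 0.655, 0.755, 0.003]
contact_force: [-0.4, -0.1, -0.8]
width: -0.0002
tip base mm [-29.28 -17.6  113.61] toolz [ 0.0493 -0.0353 -0.9982] F [-0.38 -0.13 -0.76] Mo [0.01 0.   0.05] w -0.0002 t 28.65
toolx in base [ 0.014  0.999 -0.042]
```

```bash
for i in 1; do python3 -m inch '[[-1,0,0,1,0],[-1,0,0,0,0]]'; done; python3 tip.py;python3 -m inch '[[-1,0,0,1,0],[-1,0,0,0,0]]'; python3 tip.py; python3 -m inch '[[-1,0,0,1,0],[-1,0,0,0,0]]'; python3 tip.py
```

```text
clock: 28.82
position: [0.5492, -0.1972, 0.1267]
ee_rot: [0.03, 0.655, 0.755, 0.003]
contact_force: [0.1, 0.1, 0.2]
width: -0.0001
tip base mm [-29.16 -17.74 112.78] toolz [ 0.0497 -0.0355 -0.9981] F [0.12 0.08 0.19] Mo [-0.02  0.04 -0.01] w -0.0001 t 28.82
toolx in base [ 0.014  0.999 -0.042]
clock: 28.98
position: [0.5495, -0.1972, 0.1261]
ee_rot: [0.031, 0.655, 0.755, 0.003]
contact_force: [0.4, 0.1, -0.8]
width: -0.0001
tip base mm [-28.92 -17.79 112.09] toolz [ 0.0505 -0.0358 -0.9981] F [ 0.4   0.13 -0.82] Mo [0.01 0.02 0.02] w -0.0001 t 28.98
toolx in base [ 0.014  0.999 -0.043]
clock: 29.15
position: [0.5498, -0.1974, 0.1255]
ee_rot: [0.031, 0.655, 0.755, 0.003]
contact_force: [-0.2, 0.3, 0.4]
width: -0.0
tip base mm [-28.59 -18.01 111.55] toolz [ 0.0514 -0.0364 -0.998 ] F [-0.22  0.35  0.35] Mo [-0.02  0.07  0.06] w -0.0 t 29.15
toolx in base [ 0.014  0.999 -0.043]
```

```bash
for i in 1; do python3 -m inch '[[-1,0,0,1,0],[-1,0,0,0,0]]'; done; python3 tip.py;python3 -m inch '[[-1,0,0,1,0],[-1,0,0,0,0]]'; python3 tip.py; python3 -m inch '[[-1,0,0,1,0],[-1,0,0,0,0]]'; python3 tip.py
```

```text
clock: 29.32
position: [0.55, -0.1975, 0.1254]
ee_rot: [0.032, 0.655, 0.755, 0.003]
contact_force: [-0.3, -0.2, 0.9]
width: 0.0003
tip base mm [-28.44 -18.14 111.45] toolz [ 0.052  -0.0369 -0.998 ] F [-0.33 -0.22  0.91] Mo [ 0.07  0.1  -0.04] w 0.0003 t 29.32
toolx in base [ 0.014  0.999 -0.044]
clock: 29.48
position: [0.55, -0.1975, 0.1254]
ee_rot: [0.032, 0.655, 0.755, 0.003]
contact_force: [0.3, -0.7, 0.7]
width: -0.0006
tip base mm [-28.39 -18.19 111.41] toolz [ 0.0525 -0.0373 -0.9979] F [ 0.26 -0.72  0.72] Mo [0.03 0.08 0.03] w -0.0006 t 29.48
toolx in base [ 0.014  0.999 -0.044]
clock: 29.65
position: [0.55, -0.1976, 0.1254]
ee_rot: [0.032, 0.655, 0.755, 0.003]
contact_force: [-0.7, 0.4, 1.6]
width: -0.0001
tip base mm [-28.37 -18.23 111.38] toolz [ 0.053  -0.0376 -0.9979] F [-0.7   0.42  1.57] Mo [0.03 0.15 0.02] w -0.0001 t 29.65
toolx in base [ 0.014  0.999 -0.045]
```

```bash
python3 -m inch '[[-1,0,0,4,0]]'; python3 tip.py;python3 -m inch '[[-1,0,0,4,0],[-1,0,0,0,0]]'; python3 tip.py
```

```text
clock: 29.73
position: [0.5506, -0.1978, 0.1241]
ee_rot: [0.033, 0.655, 0.755, 0.003]
contact_force: [-10.7, 4.4, 41.9]
width: -0.0002
tip base mm [-27.88 -18.6  110.18] toolz [ 0.0545 -0.0384 -0.9978] F [-10.7    4.42  41.85] Mo [0.76 1.77 0.01] w -0.0002 t 29.73
toolx in base [ 0.014  0.999 -0.046]
clock: 29.9
position: [0.5507, -0.1979, 0.1262]
ee_rot: [0.035, 0.655, 0.755, 0.004]
contact_force: [0.5, -0.7, 0.1]
width: -0.0001
tip base mm [-27.7  -18.72 112.2 ] toolz [ 0.057  -0.0401 -0.9976] F [ 0.52 -0.68  0.08] Mo [ 0.06  0.02 -0.03] w -0.0001 t 29.9
toolx in base [ 0.013  0.999 -0.048]
```

```bash
python3 -m inch '[[-1,0,0,1,0],[-1,0,0,0,0]]'; python3 tip.py;python3 -m inch '[[-1,0,0,1,0],[-1,0,0,0,0]]'; python3 tip.py; python3 -m inch '[[-1,0,0,1,0],[-1,0,0,0,0]]'; python3 tip.py;
```

```text
clock: 30.07
position: [0.5514, -0.1981, 0.126]
ee_rot: [0.036, 0.655, 0.755, 0.004]
contact_force: [-0.2, 0.5, -0.3]
width: 0.0
tip base mm [-27.05 -19.06 112.05] toolz [ 0.0597 -0.0412 -0.9974] F [-0.19  0.5  -0.26] Mo [ 0.02  0.05 -0.01] w 0.0 t 30.07
toolx in base [ 0.013  0.999 -0.049]
clock: 30.23
position: [0.5517, -0.1982, 0.125]
ee_rot: [0.036, 0.655, 0.755, 0.004]
contact_force: [-2.3, 0.5, 6.2]
width: -0.0003
tip base mm [-26.79 -19.2  111.08] toolz [ 0.06   -0.0412 -0.9973] F [-2.27  0.48  6.21] Mo [ 0.11  0.32 -0.06] w -0.0003 t 30.23
toolx in base [ 0.014  0.999 -0.049]
clock: 30.4
position: [0.5517, -0.1982, 0.1252]
ee_rot: [0.036, 0.655, 0.755, 0.004]
contact_force: [-1.6, 1.5, 4.4]
width: 0.0001
tip base mm [-26.79 -19.21 111.22] toolz [ 0.0597 -0.0412 -0.9974] F [-1.58  1.53  4.43] Mo [0.13 0.27 0.03] w 0.0001 t 30.4
toolx in base [ 0.013  0.999 -0.049]
```

```bash
python3 -m inch '[[-1,0,0,-10,0],[-1,0,0,-20,0],[-1,0,0,-15,0],[-1,0,10,0,0],[-1,0,20,0,0],[-1,0,20,0,0],[-1,0,20,0,0],[-1,0,15,0,0],[-1,0,0,0,0],[-1,0,0,0,0]]'; python3 tip.py
```

```text
clock: 31.23
position: [0.638, -0.1824, 0.1682]
ee_rot: [0.032, 0.655, 0.755, 0.003]
contact_force: [-0.7, 0.6, 0.3]
width: -0.0002
tip base mm [ 60.85 -16.74 154.21] toolz [ 0.0524 -0.0364 -0.998 ] F [-0.66  0.61  0.34] Mo [0.04 0.01 0.01] w -0.0002 t 31.23
toolx in base [ 0.015  0.999 -0.043]
```

```bash
python3 -m inch '[[-1,1,0,5,0],[-1,1,0,8,0],[-1,0,0,8,0],[-1,0,0,8,0],[-1,0,0,5,0],[-1,0,0,0,0]]'; python3 tip.py; python3 -m inch '[[-1,0,0,1,0],[-1,0,0,1,0],[-1,0,0,1,0],[-1,0,0,0,0]]'; python3 tip.py
```

```text
clock: 31.73
position: [0.6347, -0.1811, 0.1274]
ee_rot: [0.028, 0.656, 0.754, 0.002]
contact_force: [0.9, 0.4, -0.8]
width: -0.0
tip base mm [ 57.66 -14.98 113.43] toolz [ 0.0447 -0.0341 -0.9984] F [ 0.87  0.41 -0.85] Mo [ 0.03  0.04 -0.04] w -0.0 t 31.73
toolx in base [ 0.016  0.999 -0.04 ]
clock: 32.07
position: [0.6342, -0.1815, 0.1249]
ee_rot: [0.028, 0.656, 0.754, 0.002]
contact_force: [0.5, 0.1, 0.3]
width: 0.0001
tip base mm [ 57.2  -15.23 110.89] toolz [ 0.0447 -0.0339 -0.9984] F [0.49 0.15 0.32] Mo [0.03 0.   0.03] w 0.0001 t 32.07
toolx in base [ 0.016  0.999 -0.04 ]
```

```bash
python3 -m inch '[[-1,0,0,1,0],[-1,0,0,0,0]]'; python3 tip.py;python3 -m inch '[[-1,0,0,1,0],[-1,0,0,0,0]]'; python3 tip.py
```

```text
clock: 32.23
position: [0.6348, -0.1817, 0.1248]
ee_rot: [0.029, 0.656, 0.754, 0.002]
contact_force: [0.0, 0.2, 0.2]
width: 0.0001
tip base mm [ 57.74 -15.54 110.86] toolz [ 0.0465 -0.0347 -0.9983] F [0.02 0.23 0.21] Mo [0.   0.05 0.02] w 0.0001 t 32.23
toolx in base [ 0.016  0.999 -0.041]
clock: 32.4
position: [0.6351, -0.1818, 0.1247]
ee_rot: [0.03, 0.656, 0.754, 0.002]
contact_force: [-0.9, 0.3, 1.4]
width: -0.0004
tip base mm [ 58.04 -15.76 110.72] toolz [ 0.0476 -0.0352 -0.9982] F [-0.91  0.35  1.43] Mo [ 0.09  0.15 -0.04] w -0.0004 t 32.4
toolx in base [ 0.016  0.999 -0.042]
```

```bash
python3 -m inch '[[-1,0,0,-10,0],[-1,0,0,-20,0],[-1,0,0,-30,0],[-1,0,0,-30,0],[-1,0,0,-20,0],[-1,20,-10,0,0],[-1,30,-10,0,0],[-1,30,-10,0,0],[-1,30,-10,0,0],[-1,30,-10,0,0],[-1,20,0,0,0],[-1,0,0,0,0],[-1,0,0,0,0],[-1,0,0,0,0],[-1,0,0,0,0]]'; python3 tip.py
python3 - <<'E'
from chk import *
p=eyes.get_image('side');save('side17',p);t=eyes.get_image('top');save('top17',t)
chk(p,(272.2,282.6),(322.7,259.8))
for k in('marker_mid','paint_plate','rinse_cup','drink_cup','mug','paint_bottle'):
    m=mark_of(t,k); print(k,m and np.round(atz(t,m[0]['point'],.0065 if k=='marker_mid' else 0)[:2],3))
E
```

```text
clock: 33.65
position: [0.5581, -0.0242, 0.2369]
ee_rot: [0.035, 0.657, 0.753, 0.004]
contact_force: [0.8, 0.1, 0.7]
width: 0.0
tip base mm [  6.4  151.73 222.93] toolz [ 0.0581 -0.0397 -0.9975] F [0.84 0.08 0.73] Mo [0.01 0.06 0.04] w 0.0 t 33.65
toolx in base [ 0.02   0.999 -0.047]
red [272.5 283.2  44. ] base x,z mm if y=-45: [-51.8  54.6] (home z 53.1)
blue [323. 260.  39.] base x,z mm if y=-45: [87.8 54.4] (home z 53.1)
marker_mid [ 0.602 -0.004]
paint_plate [0.789 0.067]
rinse_cup [ 0.797 -0.128]
drink_cup [ 0.599 -0.474]
mug [0.615 0.444]
paint_bottle [0.424 0.439]
```

View pics/side17.png

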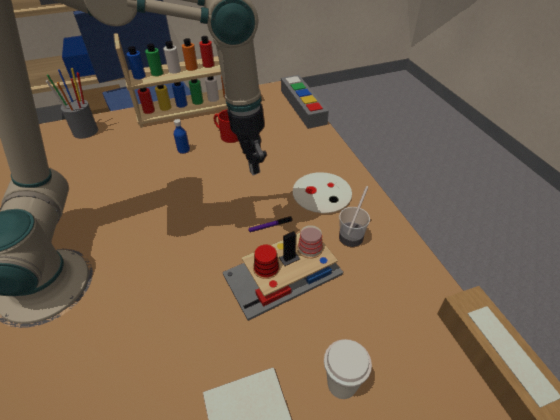

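```bash
python3 -c "
from rig import manip
print(manip.sign_off())"
```

```text
the job is handed in; nothing more can be done
None
```

I set the stage back on the base with its red foot in the cone, which I found about 19–20 mm towards the blue end from the middle of its slot. I released it, moved the arm clear and handed the job in at about 34 s. The hand-in gave no verdict.

**What the last checks showed**
- **Seating by touch:** with the shut fingertips I touched the tumbler tops at tip heights of about 111.3 mm (red end) and 110.8 mm (clear end). Home is 111.1 mm, so the stage is level lengthwise to about 5 mrad. I did not probe the yellow side.
- **Seating by camera:** the side camera puts the red and blue dots level with each other, about 1.4 mm above home, which is within its error.
- **Painting things:** the camera shows them all within about 10 mm of where they started, which is roughly the detection noise.

**What went wrong or disagreed**
- **Camera fit was not decisive:** before I touched the tumblers, a fit over several pictures gave a sideways roll of about −20 ± 12 mrad. The touch heights do not support a roll that large.
- **Hard press:** one test press on the red tumbler, sent as a 4 mm step, spiked to 42 N at the wrist for one reading. That probably put just under 50 N between stage and base, below the 60 N limit. It is just over the 40 N limit for the arm or gripper body, though only the fingertips should have been touching.
- **Brush against the stage:** while trying to reach the deck, the gripper also pushed the stage, probably at the red tumbler, with about 3 N. The side picture showed no movement.

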